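# Lengthen the stock tray, pack the vial cartons, slide in the logger

## Task

The stock tray is set too short for this delivery: first pinch the spring pin of its telescopic rail flush and slide the sleeve with the end stop out to the next hole, until the pin springs out and locks. Then lay every vial carton in the tray so that none stands above the rim, and slide the temperature logger flat into the pocket at the tray's fixed end, fully home (the logger may also go in before the cartons). Leave the bottle, the label roll and the box of open vials where they are.

Things in the scene. Friction and masses are not known exactly. Their poses are not given: they have to be found in the camera images.
- tray: white sheet-metal stock tray, fixed, set at a slight angle. Own y runs lengthwise from the fixed end wall to the adjustable end stop, x across, z up. Origin: at bench level, mid-width, inner face of the fixed end wall. Inside 108 mm wide (x -54 to 54), long walls y 0 to 250 mm, walls 4 mm, floor 4 mm and rim 52 mm above the bench. A telescopic rail runs alongside at x 106 mm; its bracket is at y -85 mm
- pocket_mouth (a point): centre of the mouth of the logger pocket, a low flat sleeve with a clear roof outside the tray's fixed end (tray x 0, y -64 mm); axes as the tray's. Inside 58 mm wide, 12.5 mm high (3 to 15.5 mm above the bench; top 18 mm), 60 mm deep along +y to the end wall's outer face at tray y -4 mm. Side lips flare to about 70 mm wide and a ramp leads up from the bench, both out to tray y -77 mm
- sleeve (a joint): position (m) of the rail's outer sleeve, an aluminium tube 24 x 24 mm, 22 to 46 mm above the bench, 36 mm clear of the tray's wall, which carries the end stop. 0 = first hole on the pin (room for three cartons), 0.110 = next hole; grows along tray +y. At 0 it spans tray y -55 to 150 mm, its arm to the stop (60 mm above the bench) y 120 to 140. 2 N friction; locked while the pin stands out in a hole
- pin (a joint): how far (m) the spring pin is pressed in: 0 = out, 0.006 = flush with the sleeve's outer face, 0.008 = ducked under the sleeve's wall. Spring 3 N at first, 6 N flush. Pressed flush, the domed pin ducks under the wall as the sleeve is pulled (about 10 to 15 N), and springs out in the next hole, which stops the sleeve. The pin itself stays at tray y 70 mm
- pin_tip (a point): tip of the brass spring pin (10 mm across, domed), pointing along tray +x out of the sleeve's face away from the tray, 34 mm above the bench, tray y 70 mm; out, it stands 6 mm proud (tip at tray x 124 mm; sleeve centre x 106). Pinching the sleeve here from above, fingers closing along tray x, presses the pin flush with one finger while the other bears on the sleeve's plain side
- stop_face (a point): middle of the inner face of the end stop, the white plate across the tray that moves with the sleeve: tray y 120 mm with the sleeve at 0, 230 mm at the next hole; 104 mm wide, from 5 to 54 mm above the bench
- logger_mid (a point): centre of the temperature logger, a flat white plastic slab with a small grey display, 54 mm (own x) by 86 mm (own y) by 9 mm thick, about 70 g, lying flat on the bench; either end may go first. Fully home in the pocket its centre is at tray (0, -47, 7.5) mm and 26 mm of it stands out of the mouth
- disinfectant: white plastic bottle, 56 mm across, 115 mm tall, a bystander; origin at the centre of its underside
- label_roll: roll of labels lying flat, 84 mm across, 50 mm tall, a bystander; origin at the centre of its underside
- vial_box: open paper box with ten capped vials, 60 x 125 mm, 46 mm tall, a bystander; origin at the centre of its underside
- carton1_mid (a point): centre of a vial carton, a closed white paperboard box with a printed band, 56 mm (own x) by 35 mm (own y) by 40 mm (own z), about 70 g, lying on its 56 x 35 mm face on the bench; there are four to six alike, absent ones read None
- carton2_mid (a point): centre of a vial carton, a closed white paperboard box with a printed band, 56 mm (own x) by 35 mm (own y) by 40 mm (own z), about 70 g, lying on its 56 x 35 mm face on the bench; there are four to six alike, absent ones read None
- carton3_mid (a point): centre of a vial carton, a closed white paperboard box with a printed band, 56 mm (own x) by 35 mm (own y) by 40 mm (own z), about 70 g, lying on its 56 x 35 mm face on the bench; there are four to six alike, absent ones read None
- carton4_mid (a point): centre of a vial carton, a closed white paperboard box with a printed band, 56 mm (own x) by 35 mm (own y) by 40 mm (own z), about 70 g, lying on its 56 x 35 mm face on the bench; there are four to six alike, absent ones read None
- carton5_mid (a point): centre of a vial carton, a closed white paperboard box with a printed band, 56 mm (own x) by 35 mm (own y) by 40 mm (own z), about 70 g, lying on its 56 x 35 mm face on the bench; there are four to six alike, absent ones read None
- carton6_mid (a point): centre of a vial carton, a closed white paperboard box with a printed band, 56 mm (own x) by 35 mm (own y) by 40 mm (own z), about 70 g, lying on its 56 x 35 mm face on the bench; there are four to six alike, absent ones read None
There are look-alikes about, which are no part of the job. What is shaped like the part that bears carton4_mid but pink is not meant. What is shaped like the part that bears carton3_mid but green is not meant.

How it is judged:
By the outcome, as a careful person would: the job done as asked, in the order asked, and still so for the second after the job is handed in, with the robot touching nothing.
Of carton1, carton2, carton3, carton4, carton5, carton6 only 4 to 6 are there at a start; the rules pass over those that are not, and their reading is None.
At some moment in a run one of carton1, carton2, carton3, carton4, carton5, carton6 may be knocked a few centimetres aside while the robot is not near it.
Once in a run the grip may slacken for a moment while it holds something.
It also fails if it takes over 210 s, if anything falls off the work surface, if the arm or the gripper's body presses on something with over 40 N, if the wrist force passes 120 N, or if a joint passes its speed limit or range.

## Robot

A 6-joint arm with a two-finger parallel gripper is mounted at the origin on the work surface. World frame = base frame: x ahead of the robot, y to its left, z up, the work surface at z = 0. Lengths are in m, angles in rad, forces in N, time in s.
With the tool pointing down it reaches from about 0.4 to 0.825 m from the base axis. Payload 7 kg.
Tool frame: the origin (TCP) lies on the mounting face of the last link; the fingertips stand arm.tcp_to_tips ahead of it and the grasp point (between the pads) lies 159 mm ahead of it (arm.tcp_to_tips is the distance from the TCP to the fingertips, in m); z points along the fingers, y is the direction in which the jaws open and shut (so a half turn about z gives the same grasp; the last joint's range is limited). The gripper opens to 88 mm and grips with 3 to 60 N. Pads are 19 mm wide; open, the fingers measure 130 mm over their backs; the gripper's body (78 mm by 193 mm) begins 47 mm behind the grasp point.
Start: joints at [1.625, 0.359, 0.012, 0, -1.224, -0.288], TCP at [0.156, 0.657, 0.405] pointing down, gripper open.
Joint ranges: [-3.07, 3.07], [-1.43, 2.12], [-1.02, 1.25], [-3.03, 1.67], [-3.05, -0], [-3.03, 3.03]. Speed limits (rad/s): [2.39, 2.39, 3.01, 3.14, 3.14, 3.14].

## Interface

Orientations are given as [roll, pitch, yaw] about the fixed x, y, z axes, in that order (R = Rz(yaw) Ry(pitch) Rx(roll)).
In Python, from station import arm, cams, job_done, finder gives the robot as it stands.
- The arm moves only by the tool play_rows, never from a script. Its argument "targets" is a list that holds one entry, the list of rows, each a list of 4 numbers: the shift along the tool's x, y, z in m, then the turn about the tool's z in degrees. A call has 1 to 5 rows; each row is the pose to reach, as a shift and turn from the pose commanded when the call began, along the tool's axes at that moment; what a row does not reach only later rows make up. A row lasts 1/8 s, in which the tool goes at most 62.5 mm and 10.7 degrees, less where a joint would pass 70% of its speed; a pose out of reach is approached as far as the arm can. A call with a gripper value outside its range is refused whole. "grip" is the closure in counts, from 0 (fully open) to 255 (shut), set as the call begins (left out, the last holds). The fingers move at their own pace and stop on an object; "newtons" is the grip in N (left out, the last holds). Time passes only in rows, so rows that repeat a pose let the fingers close. It gives the time, the measured TCP pose, the force and the opening at its end, in the units of the state.
- arm.get_state(): the state, without advancing time (a new reading comes with each control period).
- cams.grab_frame(name): name is "side" or "top" or "wrist"; returns (picture, depth): 384x512x3 uint8, red, green, blue; 384x512 float32, m along the optical axis (not along the pixel's ray), 0 where there is no reading.
- cams.camera_params(name): a dict with "intrinsics" (3x3 intrinsics, pixels), "position" and "attitude" of the camera in the world. Camera axes: x right, y down, z forward; pixel columns grow to the right and rows downward; lengths in m; the calibration is good to about 2 mm. The wrist camera is an equidistant fisheye: a pixel r from the principal point sees the ray r / f radians off the axis. A picture is of the moment at which its call begins: read the wrist's pose just before it. camera_params takes no time and is no camera call; for the wrist camera it gives the pose at the moment of the call.
- job_done(): hands the job in, once; it reports no verdict.
Trained networks look in the newest picture that a camera, given by its name, has taken for a name from the list of things; names that differ only in an ending like _2 or _b are one class to them, and where a whole thing is asked for, a point or a joint stands for the part that bears it (a point fixed in the world has none). Each returns a list of dicts, best first, with "score" (0 to 1); they miss things now and then, are a little off and sometimes report something else, mostly with a low value. They report only what shows in the picture. A call takes as long as a camera call. They do not tell look-alikes from the thing itself.
- finder.find_in(camera, query): "xyz" ([x, y, z] in m, in world coordinates, good to about 4 mm: the middle of the surface that is visible of it).
- finder.masks_of(camera, query): "mask" (384x512 bool, what is visible of it).
The state is a dict: "t": time; "q": joint angles; "qd": joint speeds; "joint_efforts": joint torques, N m; "eef_pos": TCP position; "ee_rot": TCP orientation; "force": force on the tool from outside, world axes, zero at the start; "moment": the same for the moment, N m; "width": finger opening in m.
Only numpy, scipy, OpenCV 4.12 (cv2) and the standard library are available. Lean on these libraries where they do the work, as an engineer would, in place of code of your own. Each camera call takes 0.05 s, during which the arm holds its last target. There are 200 camera calls.

## Working session

There is one attempt and no reset: what is moved stays moved. The work goes in short steps, Python scripts to look and compute and a tool call to move; the robot and the scene stay as the last step left them, time stands still between calls to the robot, and variables do not carry over. Pictures are saved under pics/ and viewed, about 12 in all and at most 16, crops included, and the job is handed in when it is done.

Besides the shell and the picture viewer there is one more tool, called after "Request:" as name(argument=value, ...), one argument or row to a line, values as JSON. play_rows: Moves the arm, as the interface text tells. Its arguments: {"type":"object","properties":{"targets":{"type":"array","items":{"type":"array","items":{"type":"array","items":{"type":"number"}}}},"grip":{"type":"number"},"newtons":{"type":"number"}},"required":["targets"]}

```bash
mkdir -p pics; ls; python3 - <<'E'
from station import arm,cams,finder
import cv2,numpy as np
s=arm.get_state();print({k:np.round(v,3).tolist() for k,v in s.items()})
print([a for a in dir(arm) if a[0]!='_'],arm.tcp_to_tips)
for n in ["top","side"]:
    p,d=cams.grab_frame(n);cv2.imwrite(f"pics/{n}0.png",cv2.resize(p[:,:,::-1],(800,600)))
    np.save(f"{n}d.npy",d);np.save(f"{n}p.npy",p)
    c=cams.camera_params(n);print(n,{k:np.round(v,4).tolist() for k,v in c.items()})
    for q in ["tray","pocket_mouth","pin_tip","stop_face","logger_mid","carton1_mid","disinfectant","label_roll","vial_box","sleeve"]:
        print(n,q,[(np.round(r["xyz"],3).tolist(),round(float(r["score"]),2)) for r in finder.find_in(n,q)])
E
```

```text
pics
{'t': 0.0, 'q': [1.625, 0.359, 0.011, -0.0, -1.224, -0.288], 'qd': [-0.002, 0.0, 0.001, -0.001, 0.0, -0.001], 'joint_efforts': [0.001, -58.272, 29.305, 6.997, 0.007, -0.0], 'eef_pos': [0.156, 0.656, 0.404], 'ee_rot': [3.14, -0.0, -0.234], 'force': [0.332, 0.397, -0.908], 'moment': [0.048, 0.02, -0.018], 'width': 0.087}
['Unreachable', 'get_state', 'tcp_to_tips'] 0.1781
top {'intrinsics': [[359.4737, 0.0, 253.9454], [0.0, 359.4737, 189.4386], [0.0, 0.0, 1.0]], 'position': [0.446, -0.1135, 1.2533], 'attitude': [-3.0357, -0.0199, -1.5988]}
top tray [([0.509, 0.196, 0.005], 0.86), ([0.601, -0.246, 0.042], 0.58), ([0.587, 0.238, 0.045], 0.57)]
top pocket_mouth [([0.513, 0.206, -0.002], 0.7)]
top pin_tip [([0.77, -0.217, 0.032], 0.49), ([0.609, -0.356, 0.042], 0.16)]
top stop_face [([0.587, 0.239, 0.044], 0.81)]
top logger_mid [([0.494, -0.046, 0.01], 0.9), ([0.74, 0.071, 0.078], 0.49)]
top carton1_mid [([0.599, -0.245, 0.042], 0.48), ([0.61, -0.354, 0.038], 0.23)]
top disinfectant [([0.742, 0.072, 0.077], 0.55)]
top label_roll [([0.335, -0.512, 0.05], 0.63), ([0.772, -0.218, 0.031], 
[... 165 characters left out ...]
{'intrinsics': [[422.599, 0.0, 249.8559], [0.0, 422.599, 187.1932], [0.0, 0.0, 1.0]], 'position': [0.5215, -0.873, 0.8388], 'attitude': [-2.3953, -0.017, -0.051]}
side tray [([0.514, 0.15, 0.018], 0.96), ([0.747, 0.054, 0.065], 0.22)]
side pocket_mouth [([0.51, 0.15, 0.018], 0.97)]
side pin_tip []
side stop_face []
side logger_mid [([0.492, -0.059, 0.008], 0.95), ([0.744, 0.059, 0.065], 0.68)]
side carton1_mid []
side disinfectant [([0.745, 0.056, 0.065], 0.74), ([0.533, 0.235, 0.041], 0.68)]
side label_roll [([0.338, -0.525, 0.047], 0.76)]
side vial_box [([0.769, -0.237, 0.034], 0.6), ([0.588, -0.189, 0.034], 0.51), ([0.488, -0.057, 0.008], 0.17)]
side sleeve [([0.531, 0.235, 0.046], 0.56)]
```

View pics/top0.png

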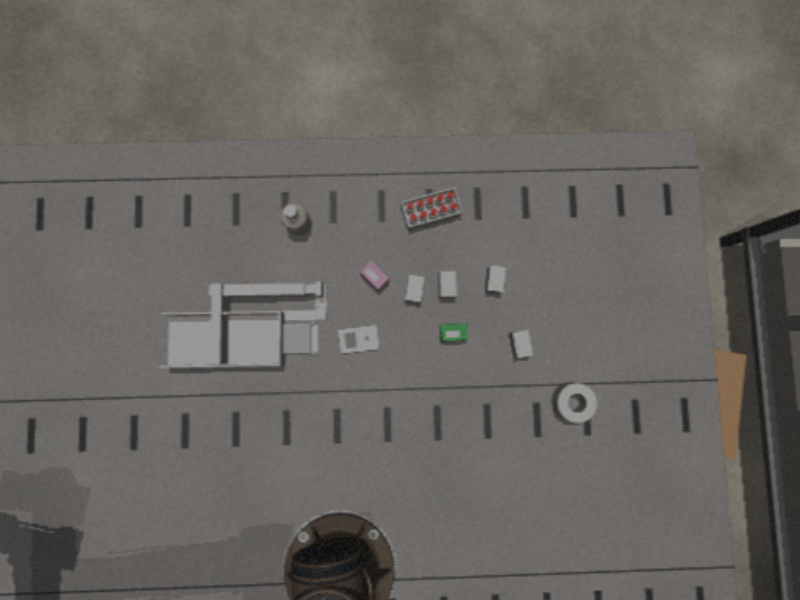

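View pics/side0.png

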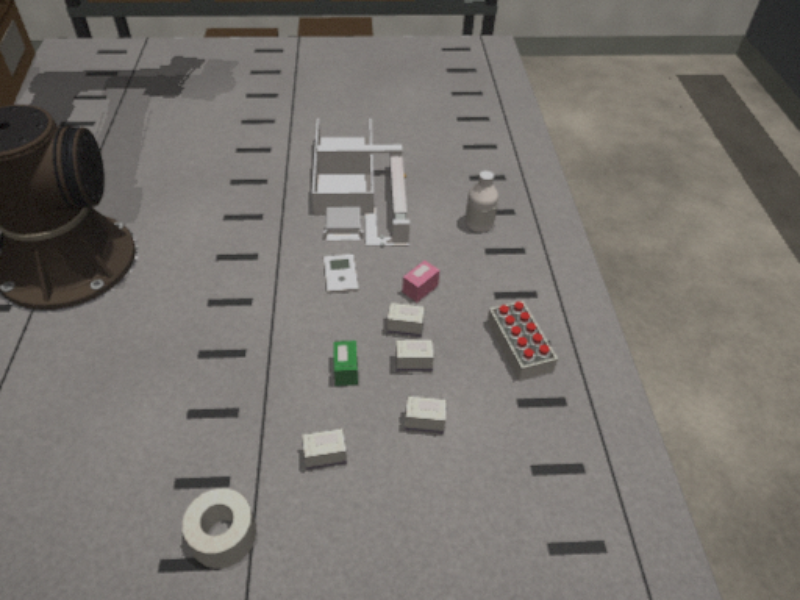

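Top picture: the tray is at about (225,340) in px, with the rail above it and the pocket at its right end (300,338). The logger is at (358,340). The white cartons are at (415,289), (448,284), (496,279) and (522,344). The pink (374,275) and green (454,332) boxes are look-alikes, so there are four real cartons. The side view agrees. Next I'll move the wrist over the tray to measure it better.

Request:
play_rows(
  targets=[
    [[0.04,0.036,0,0],[0.08,0.072,0,0],[0.12,0.108,0,0],[0.16,0.145,0,0],[0.16,0.145,0,0]],
  ],
  grip=0,
)

```text
t: 1.72
eef_pos: [0.2799, 0.4757, 0.4054]
ee_rot: [-3.141, 0.0, -0.237]
force: [-0.6, 0.4, -0.3]
width: 0.0877
```

Request:
play_rows(
  targets=[
    [[0.04,0.036,0,0],[0.08,0.072,0,0],[0.12,0.108,0,0],[0.16,0.145,0,0],[0.16,0.145,0,0]],
  ],
)

```text
t: 2.35
eef_pos: [0.4017, 0.2983, 0.4049]
ee_rot: [-3.141, -0.0, -0.237]
force: [0.2, -0.4, 0.7]
width: 0.0877
```

Request:
play_rows(
  targets=[
    [[0.04,0.036,0,0],[0.08,0.072,0,-6],[0.12,0.108,0,-13],[0.16,0.145,0,-13.4],[0.16,0.145,0,-13.4]],
  ],
)

```text
t: 2.98
eef_pos: [0.5241, 0.1207, 0.4043]
ee_rot: [3.141, 0.0, -0.003]
force: [0.0, -0.2, -0.2]
width: 0.0876
```

```bash
python3 - <<'E'
from station import arm,cams,finder
import cv2,numpy as np
from scipy.spatial.transform import Rotation as R
s=arm.get_state();print({k:np.round(s[k],4).tolist() for k in ["t","q","eef_pos","ee_rot","width"]})
c=cams.camera_params("wrist");p,d=cams.grab_frame("wrist")
print({k:np.round(v,4).tolist() for k,v in c.items()})
cv2.imwrite("pics/w1.png",cv2.resize(p[:,:,::-1],(800,600)))
for q in ["pin_tip","stop_face","pocket_mouth","sleeve","tray","logger_mid"]:
    print(q,[(np.round(r["xyz"],3).tolist(),round(float(r["score"]),2)) for r in finder.find_in("wrist",q)])
np.savez("w1.npz",p=p,d=d,K=c["intrinsics"],pos=c["position"],att=c["attitude"])
E
```

```text
{'t': 2.975, 'q': [0.5911, 0.1335, -0.2909, 0.0004, -1.147, 0.9762], 'eef_pos': [0.5241, 0.1207, 0.4043], 'ee_rot': [3.141, 0.0003, -0.0033], 'width': 0.0876}
{'intrinsics': [[297.3186, 0.0, 261.347], [0.0, 297.3186, 191.7831], [0.0, 0.0, 1.0]], 'position': [0.5975, 0.1205, 0.385], 'attitude': [2.8675, -0.0003, -1.573]}
pin_tip []
stop_face [([0.592, 0.234, 0.046], 0.55)]
pocket_mouth [([0.509, 0.184, 0.014], 0.96)]
sleeve [([0.593, 0.229, 0.047], 0.64)]
tray [([0.516, 0.179, 0.008], 0.56)]
logger_mid []
```

View pics/w1.png

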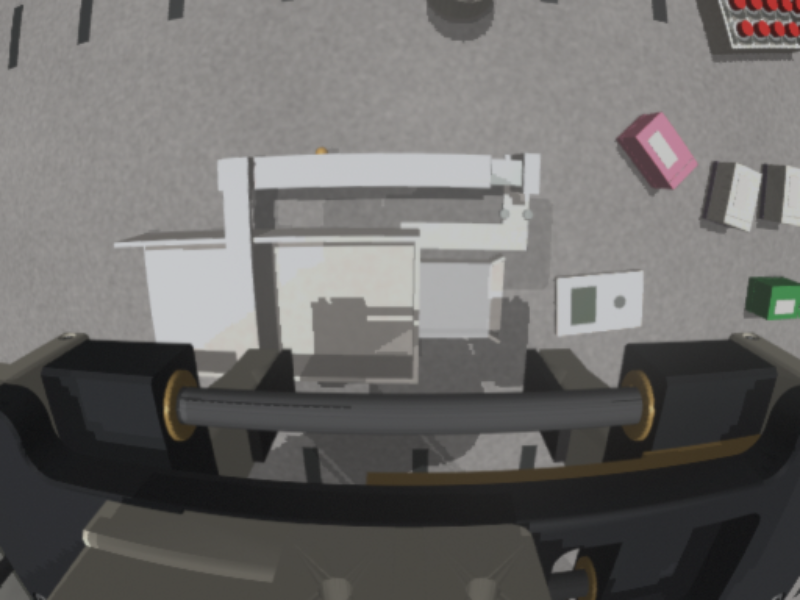

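```bash
cat > h.py <<'E'
import numpy as np,cv2
from scipy.spatial.transform import Rotation as R
def cloud(d,K,pos,att,fish):
    v,u=np.mgrid[:d.shape[0],:d.shape[1]].astype(float)
    x=(u-K[0][2])/K[0][0];y=(v-K[1][2])/K[1][1]
    if fish:
        r=np.hypot(x,y)+1e-9;k=np.tan(np.minimum(r,1.5))/r;x,y=x*k,y*k
    P=np.dstack([x*d,y*d,d])@R.from_euler("xyz",att).as_matrix().T+np.array(pos)
    P[d<=0]=np.nan
    return P
def grab(n):
    from station import cams
    c=cams.camera_params(n);p,d=cams.grab_frame(n)
    return p,cloud(d,c["intrinsics"],c["position"],c["attitude"],n=="wrist")
def goto(xy,z_tip,yaw_deg):
    "shift in tool axes + turn to put fingertips at xy,z_tip (approx; from measured pose)"
    from station import arm
    s=arm.get_state();rot=R.from_euler("xyz",s["ee_rot"]).as_matrix()
    t=np.array([*xy,z_tip+arm.tcp_to_tips])
    sh=rot.T@(t-s["eef_pos"]);turn=np.degrees(s["ee_rot"][2])-yaw_deg
    return np.round(sh,4).tolist(),round((turn+180)%360-180,2)
E
python3 - <<'E'
import numpy as np,cv2
from h import *
z=np.load("w1.npz");p=z["p"];P=cloud(z["d"],z["K"],z["pos"],z["att"],True)
Z=P[...,2]
print("bench z",np.nanmedian(Z[20:60,60:200]),np.nanmedian(Z[60:100,340:380]))
def rect(m,lab,off=(0,0)):
    n,l,st,c=cv2.connectedComponentsWithStats(m.astype(np.uint8))
    i=1+np.argmax(st[1:,4]);q=P[l==i]
    r=cv2.minAreaRect((q[:,:2]*1000).astype(np.float32));print(lab,len(q),np.round(r[0],1),np.round(r[1],1),round(r[2],2),"z",np.round(np.median(q[:,2]),4))
    return q
roi=np.zeros(Z.shape,bool);roi[95:125,165:345]=True
q=rect(roi&(Z>.040)&(Z<.052),"sleeve top")
# edge lines of sleeve: max/min x per y bin
ys=np.arange(.09,.24,.01)
print([(round(y,3),*np.round(1000*np.percentile(q[abs(q[:,1]-y)<.005][:,0],[1,99]),1)) for y in ys if (abs(q[:,1]-y)<.005).sum()>5])
# brass pin
h=cv2.cvtColor(p,cv2.COLOR_RGB2HSV);b=(h[...,1]>120)&(h[...,0]>5)&(h[...,0]<30)
b[:80]=0;b[110:]=0;b[:,:190]=0;b[:,225:]=0
print("pin",b.sum(),np.round(P[b][:,:3],4).tolist()[:12])
# logger
roi=np.zeros(Z.shape,bool);roi[165:220,350:418]=True
rect(roi&(Z>.006)&(Z<.016)&(h[...,2]>110),"logger")
rect(roi&(Z>.006)&(Z<.016),"logger2")
# profile along columns: end wall (rim z .052)
for v in (160,180,200,215):
    print(v,[(u,*np.round(P[v,u]*1000).astype(int)) for u in range(256,336,3)])
E
```

```text
bench z 0.0007457239985162456 0.000642494664618215
sleeve top 3703 [600.  129.1] [207.5  29.7] 89.41 z 0.0467
[(np.float64(0.09), np.float64(587.7), np.float64(610.6)), (np.float64(0.1), np.float64(587.6), np.float64(610.5)), (np.float64(0.11), np.float64(588.7), np.float64(610.4)), (np.float64(0.12), np.float64(588.7), np.float64(610.4)), (np.float64(0.13), np.float64(588.7), np.float64(611.5)), (np.float64(0.14), np.float64(588.8), np.float64(611.7)), (np.float64(0.15), np.float64(588.9), np.float64(611.9)), (np.float64(0.16), np.float64(589.1), np.float64(612.1)), (np.float64(0.17), np.float64(589.4), np.float64(612.5)), (np.float64(0.18), np.float64(588.6), np.float64(612.8)), (np.float64(0.19), np.float64(588.8), np.float64(612.3)), (np.float64(0.2), np.float64(589.2), np.float64(612.5)), (np.float64(0.21), np.float64(588.6), np.float64(612.0)), (np.float64(0.22), np.float64(588.9), np.float64(612.6)), (np.float64(0.23), np.float64(589.3), np.float64(611.9))]
pin 3 [[0.6156, 0.1867, 0.0394], [0.6155, 0.1854, 0.04], [0.6155, 0.1841, 0.0404]]
logger 1791 [488.9 -51.4] [54.8 86.8] 
[... 4933 characters left out ...]
, np.int64(462), np.int64(72), np.int64(18)), (301, np.int64(462), np.int64(68), np.int64(18)), (304, np.int64(463), np.int64(64), np.int64(19)), (307, np.int64(463), np.int64(60), np.int64(19)), (310, np.int64(462), np.int64(56), np.int64(18)), (313, np.int64(461), np.int64(52), np.int64(16)), (316, np.int64(460), np.int64(47), np.int64(13)), (319, np.int64(455), np.int64(40), np.int64(0)), (322, np.int64(455), np.int64(36), np.int64(0)), (325, np.int64(456), np.int64(32), np.int64(1)), (328, np.int64(455), np.int64(27), np.int64(0)), (331, np.int64(456), np.int64(23), np.int64(1)), (334, np.int64(455), np.int64(19), np.int64(1))]<stdin>:26: RuntimeWarning: invalid value encountered in cast
```

```bash
python3 - <<'E'
import numpy as np
from h import *
z=np.load("w1.npz");P=cloud(z["d"],z["K"],z["pos"],z["att"],True).reshape(-1,3)
P=P[np.isfinite(P[:,2])]
def line(m,ax,lab):
    q=P[m];o=1-ax;c=np.median(q[:,o])
    k=np.polyfit(q[:,ax]-c*0,q[:,o],1)
    for _ in range(3):
        r=q[:,o]-np.polyval(k,q[:,ax]);g=abs(r)<.004;k=np.polyfit(q[g][:,ax],q[g][:,o],1)
    print(lab,len(q),"slope deg",round(np.degrees(np.arctan(k[0])),2),"offset",np.round(k[1],4),"range",np.round(np.percentile(q[:,ax],[1,99]),3),np.round(np.percentile(q[:,o],[1,99]),4))
x,y,h=P.T
line((h>.050)&(h<.056)&(x>.535)&(x<.565)&(y>.125)&(y<.20),1,"far wall rim x(y) near")
line((h>.050)&(h<.056)&(x>.535)&(x<.565)&(y>.125)&(y<.36),1,"far wall rim x(y)")
line((h>.050)&(h<.056)&(x>.40)&(x<.46)&(y>.125)&(y<.36),1,"near wall")
line((h>.049)&(h<.056)&(x>.46)&(x<.54)&(y>.10)&(y<.125),0,"end wall rim y(x)")
line((h>.058)&(h<.064)&(x>.49)&(x<.58)&(y>.2)&(y<.29),0,"arm y(x)")
line((h>.016)&(h<.0215)&(x>.46)&(x<.54)&(y>.05)&(y<.11),1,"pocket roof x(y)")
line((h>.0445)&(h<.049)&(x>.58)&(x<.625)&(y>.08)&(y<.23),1,"sleeve x(y)")
E
```

```text
far wall rim x(y) near 254 slope deg 0.68 offset 0.5485 range [0.126 0.199] [0.5483 0.5526]
far wall rim x(y) 629 slope deg 0.61 offset 0.5487 range [0.128 0.358] [0.539  0.5542]
near wall 325 slope deg 0.61 offset 0.4371 range [0.126 0.299] [0.4356 0.4419]
end wall rim y(x) 222 slope deg -0.53 offset 0.1195 range [0.462 0.539] [0.1129 0.1164]
arm y(x) 1250 slope deg -0.2 offset 0.2478 range [0.491 0.579] [0.2361 0.2565]
pocket roof x(y) 2086 slope deg 0.27 offset 0.4943 range [0.054 0.11 ] [0.4626 0.5255]
sleeve x(y) 2693 slope deg 0.66 offset 0.5986 range [0.081 0.228] [0.5886 0.6122]
```

Request:
play_rows(
  targets=[
    [[0.02,-0.015,0.02,9],[0.04,-0.03,0.04,18],[0.06,-0.045,0.06,27],[0.0785,-0.0645,0.09,36],[0.0785,-0.0645,0.11,45]],
  ],
  grip=139,
)

```text
t: 3.95
eef_pos: [0.6015, 0.1888, 0.2928]
ee_rot: [3.141, 0.0, -0.789]
force: [-0.3, -0.2, -0.2]
width: 0.0436
```

Request:
play_rows(
  targets=[
    [[0,0,0,9],[0,0,0,18],[0,0,0,27],[0,0,0,36],[0,0,0,45.4]],
  ],
)

```text
t: 4.58
eef_pos: [0.6007, 0.1878, 0.2948]
ee_rot: [-3.141, 0.0, -1.582]
force: [-1.2, 0.0, -0.6]
width: 0.0399
```

Request:
play_rows(
  targets=[
    [[0,0,0,0],[0,0,0,0]],
  ],
)

```text
t: 4.82
eef_pos: [0.6009, 0.1873, 0.2948]
ee_rot: [-3.141, 0.0, -1.573]
force: [0.4, -0.4, -0.2]
width: 0.0399
```

```bash
cat >> h.py <<'E'
O=np.array([.494,.1165]);YAW=-0.62
def T(x,y):
    a=np.radians(YAW);c,s=np.cos(a),np.sin(a);return O+np.array([c*x-s*y,s*x+c*y])*1e-3
E
python3 - <<'E'
from h import *
from station import arm
s=arm.get_state();print({k:np.round(s[k],4).tolist() for k in ["t","q","eef_pos","ee_rot","width"]})
print(goto(T(108,70),.0149,-90.62))
E
```

```text
{'t': 4.825, 'q': [0.6118, 0.372, -0.2352, 0.0, -0.9633, -0.6144], 'eef_pos': [0.6009, 0.1873, 0.2948], 'ee_rot': [-3.1414, 0.0001, -1.5733], 'width': 0.0399}
([0.002, -0.0018, 0.1018], np.float64(0.48))
```

Request:
play_rows(
  targets=[
    [[0.002,-0.002,0.03,0.5],[0.002,-0.002,0.06,0.5],[0.002,-0.002,0.085,0.5],[0.002,-0.002,0.101,0.5],[0.002,-0.002,0.101,0.5]],
  ],
)

```text
t: 5.45
eef_pos: [0.6027, 0.1846, 0.1926]
ee_rot: [3.14, -0.001, -1.585]
force: [-0.2, 0.1, 0.0]
width: 0.04
```

Request:
play_rows(
  targets=[
    [[0,0,0,0],[0,0,0,0],[0,0,0,0],[0,0,0,0]],
  ],
  grip=255,
  newtons=35,
)

```text
t: 5.95
eef_pos: [0.6009, 0.1847, 0.1946]
ee_rot: [3.138, -0.001, -1.586]
force: [-12.8, 3.1, 9.5]
width: 0.0241
```

```bash
python3 - <<'E'
from h import *
from station import arm
s=arm.get_state();print({k:np.round(s[k],4).tolist() for k in ["t","eef_pos","ee_rot","width","force"]})
E
```

```text
{'t': 5.95, 'eef_pos': [0.6009, 0.1847, 0.1946], 'ee_rot': [3.138, -0.0006, -1.5863], 'width': 0.0241, 'force': [-12.7902, 3.0577, 9.5444]}
```

Request:
play_rows(
  targets=[
    [[-0.005,0.002,0,0],[-0.012,0.002,0,0],[-0.02,0.002,0,0],[-0.03,0.002,0,0],[-0.04,0.002,0,0]],
  ],
)

```text
t: 6.58
eef_pos: [0.601, 0.2227, 0.1945]
ee_rot: [3.139, -0.003, -1.588]
force: [-1.9, -7.3, 4.2]
width: 0.0237
```

Request:
play_rows(
  targets=[
    [[-0.012,0,0,0],[-0.024,0,0,0],[-0.036,0,0,0],[-0.045,0,0,0],[-0.055,0,0,0]],
  ],
)

```text
t: 7.2
eef_pos: [0.6017, 0.278, 0.1945]
ee_rot: [3.139, -0.003, -1.587]
force: [-3.0, -8.0, 5.1]
width: 0.0235
```

Request:
play_rows(
  targets=[
    [[-0.006,0,0,0],[-0.011,0,0,0],[-0.015,0,0,0],[-0.018,0,0,0],[-0.018,0,0,0]],
  ],
)

```text
t: 7.82
eef_pos: [0.6018, 0.2974, 0.1945]
ee_rot: [3.14, -0.001, -1.587]
force: [-6.3, -0.0, 3.3]
width: 0.0235
```

Request:
play_rows(
  targets=[
    [[-0.002,0,0,0],[-0.002,0,0,0]],
  ],
)

```text
t: 8.07
eef_pos: [0.6019, 0.2986, 0.1945]
ee_rot: [3.139, -0.002, -1.587]
force: [-4.7, -4.5, 4.7]
width: 0.0236
```

Request:
play_rows(
  targets=[
    [[-0.002,0,0,0],[-0.004,0,0,0],[-0.004,0,0,0]],
  ],
)

```text
t: 8.45
eef_pos: [0.6021, 0.3, 0.1944]
ee_rot: [3.138, -0.006, -1.587]
force: [-2.5, -16.5, 7.3]
width: 0.0236
```

```bash
python3 - <<'E'
from h import *
p,P=grab("side");cv2.imwrite("pics/s1.png",cv2.resize(p[70:190,170:330][:,:,::-1],(800,600),interpolation=cv2.INTER_CUBIC))
p,P=grab("wrist");cv2.imwrite("pics/w2.png",cv2.resize(p[:,:,::-1],(800,600)))
E
```

```text
(no output)
```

View pics/w2.png

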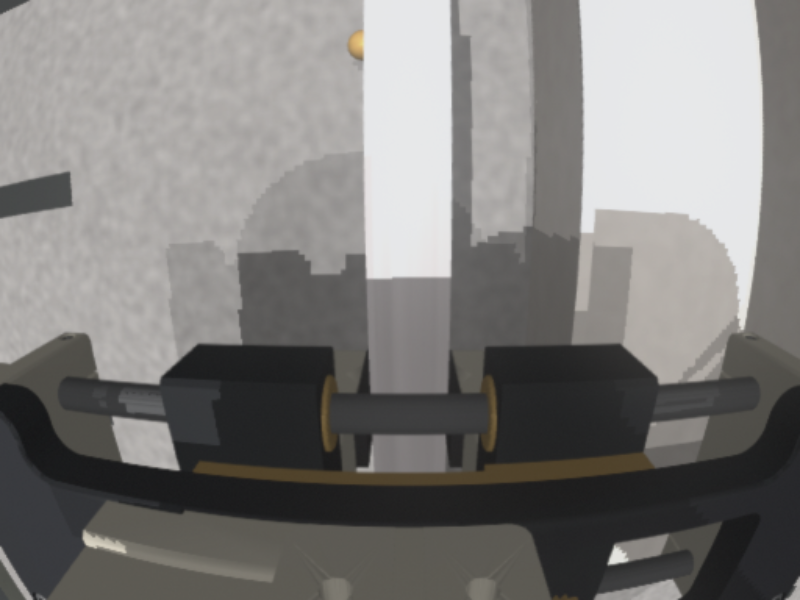

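Request:
play_rows(
  targets=[
    [[0.005,0,0,0],[0.005,0,0,0],[0.005,0,0,0],[0.005,0,0,0]],
  ],
  grip=139,
)

```text
t: 9.05
eef_pos: [0.6029, 0.2992, 0.1938]
ee_rot: [-3.141, 0.0, -1.586]
force: [-0.2, 0.1, 0.4]
width: 0.04
```

Request:
play_rows(
  targets=[
    [[0,0,-0.04,0],[0,0,-0.08,0],[0,0,-0.12,0],[0,0,-0.16,0],[0,0,-0.2,0]],
  ],
)

```text
t: 9.68
eef_pos: [0.6026, 0.299, 0.3951]
ee_rot: [-3.141, 0.0, -1.586]
force: [0.4, 0.1, -0.1]
width: 0.0401
```

Request:
play_rows(
  targets=[
    [[0.05,0.02,0,0],[0.1,0.04,0,0],[0.15,0.06,0,0],[0.19,0.08,0,0],[0.23,0.1,0,0]],
  ],
  grip=0,
)

```text
t: 10.3
eef_pos: [0.4984, 0.0692, 0.3939]
ee_rot: [-3.141, 0.0, -1.586]
force: [1.0, -0.3, 0.1]
width: 0.0837
```

Request:
play_rows(
  targets=[
    [[0.04,0.01,0,0],[0.08,0.01,0,-5],[0.08,0.01,0,-5],[0.08,0.01,0,-5]],
  ],
)

```text
t: 10.8
eef_pos: [0.4881, -0.0093, 0.3938]
ee_rot: [-3.141, 0.0, -1.5]
force: [0.4, -0.9, -0.4]
width: 0.0875
```

```bash
python3 - <<'E'
from h import *
from station import arm
s=arm.get_state();print({k:np.round(s[k],4).tolist() for k in ["t","q","eef_pos","ee_rot","width","force"]})
p,P=grab("wrist");cv2.imwrite("pics/w3.png",cv2.resize(p[:,:,::-1],(800,600)));np.savez("w3.npz",p=p,P=P)
x,y,z=P[...,0],P[...,1],P[...,2]
m=(z>.0055)&(z<.015)&(abs(x-.489)<.06)&(abs(y+.051)<.07)
q=P[m];r=cv2.minAreaRect((q[:,:2]*1000).astype(np.float32));print(m.sum(),r,np.median(q[:,2]))
m=(z>.03)&(z<.05)&(y<-.06)&(y>-.5)
n,l,st,c=cv2.connectedComponentsWithStats(m.astype(np.uint8))
hsv=cv2.cvtColor(p,cv2.COLOR_RGB2HSV)
for i in range(1,n):
    if st[i,4]<150: continue
    q=P[(l==i)];q=q[q[:,2]>np.percentile(q[:,2],90)-.005];r=cv2.minAreaRect((q[:,:2]*1000).astype(np.float32))
    print(i,st[i],np.round(r[0]),np.round(r[1]),round(r[2],1),np.median(q[:,2]).round(4),np.median(hsv[l==i],axis=0))
E
```

```text
{'t': 10.8, 'q': [0.3846, 0.0555, -0.4042, -0.0001, -1.1105, -0.3142], 'eef_pos': [0.4881, -0.0093, 0.3938], 'ee_rot': [-3.1412, 0.0003, -1.5004], 'width': 0.0875, 'force': [0.4032, -0.8953, -0.397]}
2994 ((488.4563903808594, -51.90156555175781), (53.75946807861328, 85.94004821777344), 6.035120010375977) 0.009722667508058697
1 [  44    0   40   60 1673] [ 772. -207.] [41. 78.] 15.2 0.0464 [  9.  14. 150.]
2 [ 154   10   54   36 1410] [ 595. -177.] [36. 57.] 79.3 0.0407 [ 60.   2. 218.]
3 [ 124   73   53   52 1406] [626. -90.] [57. 36.] 44.7 0.0408 [164.  57. 215.]
```

View pics/w3.png

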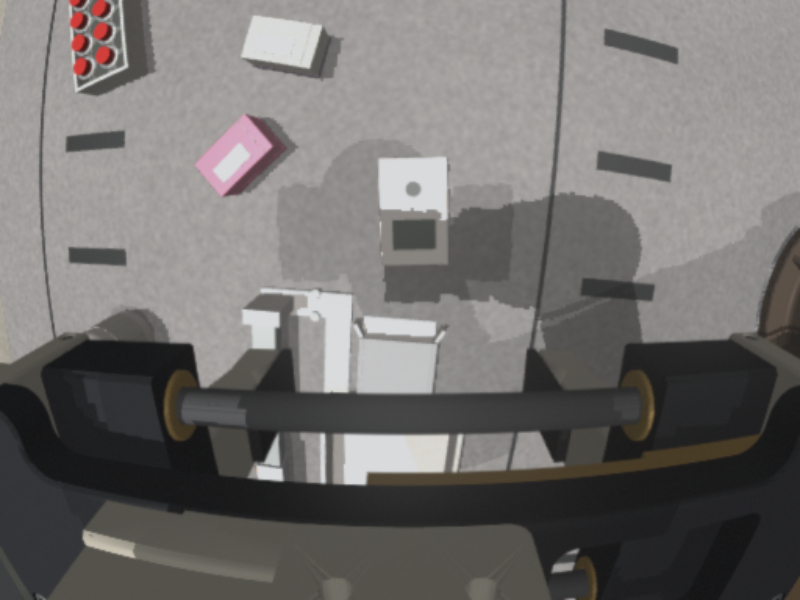

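```bash
python3 - <<'E'
from h import *
print(goto((.4915,-.0828),.0015,-84.5))
E
```

```text
([0.0739, 0.002, 0.2141], np.float64(-1.42))
```

Request:
play_rows(
  targets=[
    [[0.03,0.002,0.03,-1.4],[0.074,0.002,0.07,-1.4],[0.074,0.002,0.11,-1.4],[0.074,0.002,0.15,-1.4],[0.074,0.002,0.18,-1.4]],
  ],
  grip=0,
)

```text
t: 11.48
eef_pos: [0.4913, -0.0827, 0.2119]
ee_rot: [3.14, -0.0, -1.474]
force: [-0.5, -0.0, 0.7]
width: 0.0878
```

Request:
play_rows(
  targets=[
    [[0,0,0.015,0],[0,0,0.028,0],[0,0,0.034,0],[0,0,0.034,0]],
  ],
)

```text
t: 11.98
eef_pos: [0.4914, -0.0832, 0.1796]
ee_rot: [3.141, -0.0, -1.474]
force: [-0.7, -0.9, 0.0]
width: 0.0876
```

Request:
play_rows(
  targets=[
    [[0,0,0,0],[0,0,0,0],[0,0,0,0],[0,0,0,0],[0,0,0,0]],
  ],
  grip=255,
  newtons=25,
)

```text
t: 12.6
eef_pos: [0.4913, -0.0835, 0.1799]
ee_rot: [-3.141, -0.0, -1.475]
force: [-0.1, -0.4, 4.2]
width: 0.0536
```

Request:
play_rows(
  targets=[
    [[0,0,-0.003,0],[0,0,-0.006,0],[0,0,-0.006,0]],
  ],
)

```text
t: 12.98
eef_pos: [0.4914, -0.0834, 0.1859]
ee_rot: [-3.141, 0.0, -1.475]
force: [0.0, -0.1, -1.3]
width: 0.0537
```

```bash
python3 - <<'E'
from h import *
from station import arm
s=arm.get_state();print({k:np.round(s[k],4).tolist() for k in ["t","q","eef_pos","ee_rot","width","force"]})
p,P=grab("wrist");cv2.imwrite("pics/w4.png",cv2.resize(p[:,:,::-1],(800,600)))
print(goto(T(0,-91-35),.0075,-90.62))
E
```

```text
{'t': 12.975, 'q': [0.2269, 0.3329, -0.6338, 0.0, -0.6037, -0.1308], 'eef_pos': [0.4914, -0.0834, 0.1859], 'ee_rot': [-3.1412, 0.0, -1.4747], 'width': 0.0537, 'force': [0.0219, -0.116, -1.3065]}
([-0.0735, -0.0084, 0.0002], np.float64(6.12))
```

View pics/w4.png

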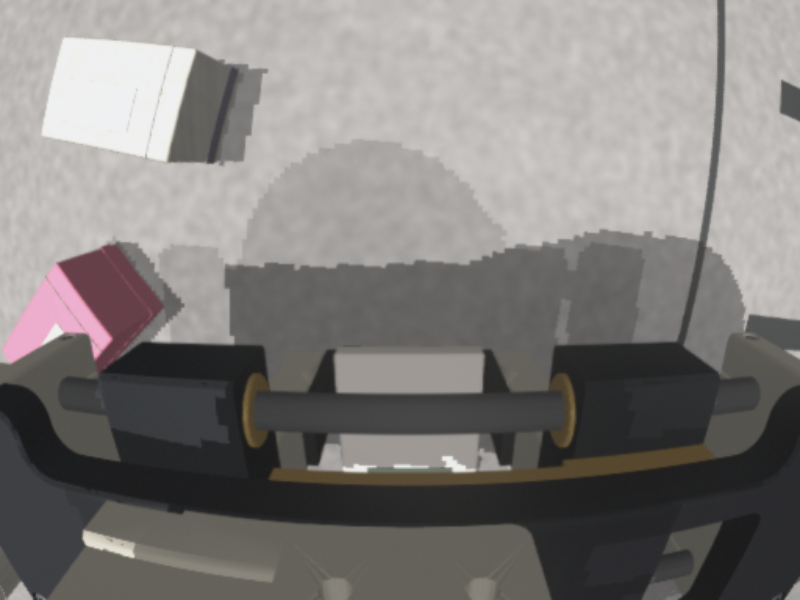

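Request:
play_rows(
  targets=[
    [[-0.02,-0.002,0,3],[-0.0446,-0.005,0,6.1],[-0.0446,-0.005,0.001,6.1],[-0.0446,-0.005,0.001,6.1]],
  ],
)

```text
t: 13.52
eef_pos: [0.4918, -0.0387, 0.1845]
ee_rot: [3.141, -0.0, -1.58]
force: [-0.5, 0.4, -1.2]
width: 0.0537
```

```bash
python3 - <<'E'
from h import *
from station import arm
s=arm.get_state();print({k:np.round(s[k],4).tolist() for k in ["t","eef_pos","ee_rot","width","force"]})
print(goto(T(0,-91),.006,-90.62), goto(T(0,-155),.006,-90.62))
for n in ("top","side"):
    p,P=grab(n);x,y,z=P[...,0],P[...,1],P[...,2]
    m=(z>.004)&(z<.03)&(abs(x-.492)<.05)&(y<.05)&(y>-.09);q=P[m]
    cv2.imwrite(f"pics/{n}5.png",cv2.resize(p[110:230,170:330][:,:,::-1],(800,600),interpolation=cv2.INTER_CUBIC))
    for yy in np.arange(-.03,.05,.01):
        k=q[abs(q[:,1]-yy)<.005]
        if len(k)>3: print(n,round(yy,3),len(k),np.round(np.percentile(k[:,0],[2,98]),4),np.round(np.median(k[:,2]),4))
E
```

```text
{'t': 13.525, 'eef_pos': [0.4918, -0.0387, 0.1845], 'ee_rot': [3.1411, -0.0001, -1.58], 'width': 0.0537, 'force': [-0.5169, 0.4068, -1.1863]}
([-0.0642, -0.0006, 0.0004], np.float64(0.09)) ([-0.0002, -0.0005, 0.0004], np.float64(0.09))
side -0.03 49 [0.4649 0.5151] 0.0142
side -0.02 49 [0.4672 0.5177] 0.0136
side -0.01 44 [0.4675 0.5179] 0.0143
side 0.0 33 [0.4672 0.518 ] 0.0137
side 0.02 47 [0.467  0.5183] 0.0143
side 0.03 12 [0.4675 0.5185] 0.0132
```

View pics/side5.png

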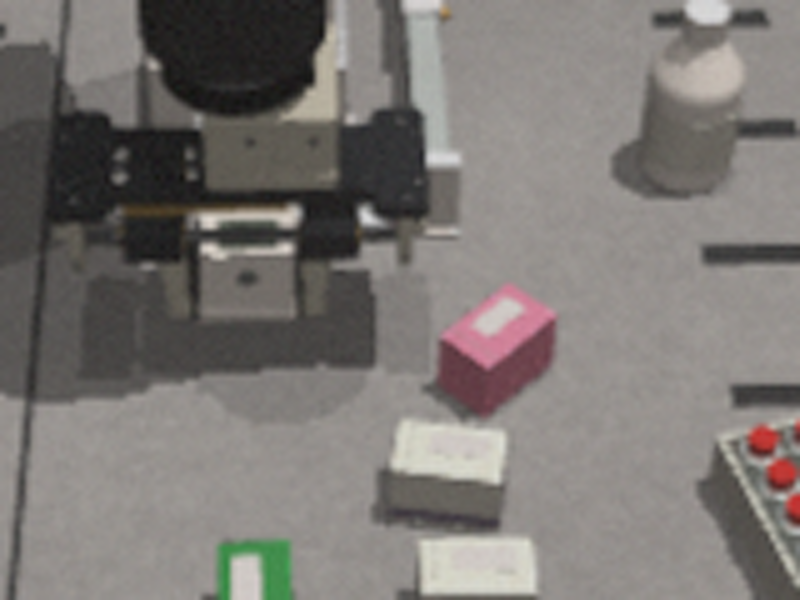

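Request:
play_rows(
  targets=[
    [[-0.012,-0.0005,0,0],[-0.024,-0.0005,0,0],[-0.036,-0.0005,0,0],[-0.042,-0.0005,0,0]],
  ],
)

```text
t: 14.12
eef_pos: [0.493, 0.0045, 0.1847]
ee_rot: [-3.141, 0.0, -1.58]
force: [-0.5, -0.2, -0.8]
width: 0.0533
```

Request:
play_rows(
  targets=[
    [[-0.006,0,0,0],[-0.012,0,0,0],[-0.018,0,0,0],[-0.022,0,0,0],[-0.022,0,0,0]],
  ],
)

```text
t: 14.75
eef_pos: [0.4932, 0.0256, 0.1847]
ee_rot: [-3.142, -0.0, -1.581]
force: [-1.0, 0.3, -1.2]
width: 0.0537
```

Request:
play_rows(
  targets=[
    [[0,0,0.001,0],[0,0,0.001,0],[0,0,0.001,0]],
  ],
  grip=40,
)

```text
t: 15.12
eef_pos: [0.4932, 0.0253, 0.1837]
ee_rot: [-3.142, 0.0, -1.581]
force: [0.2, 0.4, 0.6]
width: 0.0726
```

Request:
play_rows(
  targets=[
    [[0,0,-0.02,0],[0,0,-0.04,0],[0.025,0,-0.04,0],[0.045,0,-0.04,0],[0.045,0,-0.04,0]],
  ],
)

```text
t: 15.75
eef_pos: [0.4925, -0.0205, 0.2237]
ee_rot: [3.142, 0.0, -1.583]
force: [0.5, 0.1, -0.5]
width: 0.0736
```

Request:
play_rows(
  targets=[
    [[0,0,0,0],[0,0,0,0],[0,0,0.02,0],[0,0,0.04,0],[0,0,0.04,0]],
  ],
  grip=255,
)

```text
t: 16.38
eef_pos: [0.4922, -0.0193, 0.1825]
ee_rot: [3.139, -0.001, -1.581]
force: [-0.2, 0.4, 0.2]
width: 0.0295
```

Request:
play_rows(
  targets=[
    [[-0.006,0,0,0],[-0.012,0,0,0],[-0.018,0,0,0],[-0.024,0,0,0],[-0.03,0,0,0]],
  ],
)

```text
t: 17.0
eef_pos: [0.493, 0.0108, 0.1838]
ee_rot: [-3.141, -0.0, -1.581]
force: [-0.7, -1.2, 0.4]
width: 0.0003
```

Request:
play_rows(
  targets=[
    [[-0.002,0,0,0],[-0.004,0,0,0],[-0.006,0,0,0],[-0.006,0,0,0]],
  ],
)

```text
t: 17.5
eef_pos: [0.4929, 0.0161, 0.1836]
ee_rot: [3.141, -0.001, -1.581]
force: [0.2, -2.8, 1.9]
width: 0.0004
```

Request:
play_rows(
  targets=[
    [[-0.001,0,0,0],[-0.002,0,0,0],[-0.003,0,0,0],[-0.003,0,0,0]],
  ],
)

```text
t: 18.0
eef_pos: [0.4927, 0.0172, 0.1836]
ee_rot: [3.139, -0.003, -1.581]
force: [4.9, -21.0, 2.2]
width: 0.0001
```

Request:
play_rows(
  targets=[
    [[-0.001,0,0,0],[-0.002,0,0,0],[-0.002,0,0,0]],
  ],
)

```text
t: 18.38
eef_pos: [0.4925, 0.0178, 0.1836]
ee_rot: [3.138, -0.005, -1.582]
force: [9.0, -32.9, 3.4]
width: 0.0007
```

Request:
play_rows(
  targets=[
    [[0.015,0,0,0],[0.015,0,0,0],[0.03,0,-0.05,0],[0.05,0,-0.1,0],[0.07,-0.02,-0.14,0]],
  ],
)

```text
t: 19.0
eef_pos: [0.5119, -0.0487, 0.326]
ee_rot: [-3.14, 0.001, -1.58]
force: [1.1, 0.6, -0.9]
width: 0.0002
```

Request:
play_rows(
  targets=[
    [[0.03,-0.02,-0.05,0],[0.06,-0.04,-0.1,0],[0.09,-0.05,-0.11,0],[0.09,-0.05,-0.11,0],[0.09,-0.05,-0.11,0]],
  ],
  grip=0,
)

```text
t: 19.62
eef_pos: [0.5612, -0.1387, 0.4329]
ee_rot: [3.141, 0.001, -1.581]
force: [-0.1, -0.0, -0.6]
width: 0.0448
```

```bash
cat >> h.py <<'E'
def boxes(n="wrist"):
    p,P=grab(n);z=P[...,2];x,y=P[...,0],P[...,1]
    m=(z>.034)&(z<.0445)&(y<-.05)&(y>-.55)&(x>.38)&(x<.72)
    N,l,st,c=cv2.connectedComponentsWithStats(m.astype(np.uint8))
    hsv=cv2.cvtColor(p,cv2.COLOR_RGB2HSV)
    for i in range(1,N):
        if st[i,4]<120: continue
        q=P[l==i];q=q[q[:,2]>np.median(q[:,2])-.003]
        (cx,cy),(w,h),a=cv2.minAreaRect((q[:,:2]*1000).astype(np.float32))
        if w<h: a=a-90
        print("px",np.round(c[i]*800/512).astype(int),"c",np.round([cx,cy],1),"size",np.round([w,h],1),"long axis deg",round(a,1),"S",np.median(hsv[l==i][:,1]),"z",np.median(q[:,2]).round(4))
    return p,P
E
python3 - <<'E'
from h import *
from station import arm
s=arm.get_state();print({k:np.round(s[k],4).tolist() for k in ["t","q","eef_pos","ee_rot","width","force"]})
p,P=boxes();cv2.imwrite("pics/w6.png",cv2.resize(p[:,:,::-1],(800,600)))
boxes("top")
E
```

```text
{'t': 19.625, 'q': [0.0956, 0.1832, -0.1631, -0.0008, -1.2254, -0.1059], 'eef_pos': [0.5612, -0.1387, 0.4329], 'ee_rot': [3.1406, 0.0006, -1.5814], 'width': 0.0448, 'force': [-0.1226, -0.0323, -0.6289]}
px [301   3] c [ 650.  -359.4] size [ 7.2 56.4] long axis deg -6.0 S 3.0 z 0.0404
px [487 113] c [ 496.7 -260.3] size [36.1 56. ] long axis deg -88.2 S 113.0 z 0.0407
px [355 125] c [ 602.9 -250.7] size [36.  56.5] long axis deg -2.4 S 2.0 z 0.0407
px [367 214] c [ 594.5 -177.6] size [36.2 56.1] long axis deg -10.0 S 12.0 z 0.0407
px [334 316] c [625.7 -90.9] size [56.6 35.1] long axis deg 44.9 S 59.0 z 0.0407
px [502 261] c [ 644.7 -375.2] size [35.2 56.5] long axis deg -10.3 S 3.0 z 0.0402
px [448 285] c [ 598.8 -251.2] size [34.5 52.2] long axis deg -2.4 S 4.0 z 0.0403
px [453 332] c [ 494.5 -260.8] size [54.5 34. ] long axis deg 88.7 S 112.0 z 0.0398
px [521 343] c [ 464.4 -407.6] size [55.2 35.3] long axis deg 7.5 S 3.0 z 0.04
```

View pics/w6.png

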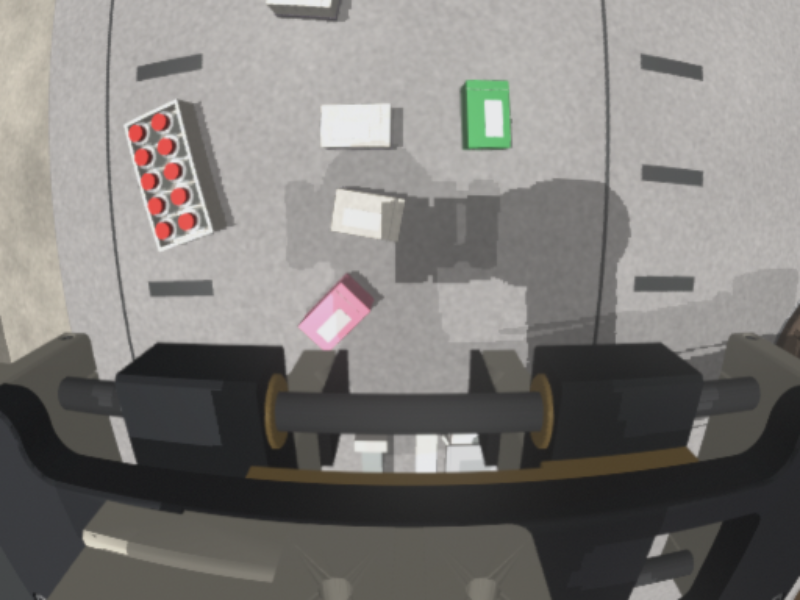

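White cartons: A at (367,214), B at (355,125) and C at (301,3) in this view, with D off the picture. C has been knocked aside since the first look. The pink (334,316) and green (487,113) boxes are look-alikes and stay. I'll take A first.

Request:
play_rows(
  targets=[
    [[0.01,-0.01,0.02,-10],[0.02,-0.02,0.05,-20],[0.03,-0.03,0.08,-30],[0.0386,-0.0337,0.11,-40],[0.0386,-0.0337,0.12,-40]],
  ],
  grip=95,
  newtons=25,
)

```text
t: 20.35
eef_pos: [0.5942, -0.1777, 0.3112]
ee_rot: [3.139, 0.003, -0.884]
force: [-0.0, 0.5, 0.8]
width: 0.0547
```

Request:
play_rows(
  targets=[
    [[0,0,0.01,-10],[0,0,0.02,-20],[0,0,0.03,-30],[0,0,0.04,-40.5],[0,0,0.04,-40.5]],
  ],
)

```text
t: 20.98
eef_pos: [0.5946, -0.1775, 0.2738]
ee_rot: [3.141, 0.001, -0.18]
force: [-0.1, 0.0, 0.7]
width: 0.0553
```

```bash
python3 - <<'E'
from h import *
print(goto((.5945,-.1776),.006,-10))
p,P=boxes()
E
```

```text
([-0.0, 0.0001, 0.0897], np.float64(-0.32))
px [740 170] c [ 647.6 -374.8] size [36.8 56. ] long axis deg -10.0 S 2.0 z 0.0407
px [550 280] c [ 602.9 -250.8] size [35.9 56.8] long axis deg -1.4 S 18.0 z 0.0407
px [231 292] c [626.3 -91. ] size [56.5 35.7] long axis deg 44.1 S 96.0 z 0.0407
px [410 321] c [ 594.8 -178.1] size [35.1 56.7] long axis deg -10.5 S 18.0 z 0.0407
```

Request:
play_rows(
  targets=[
    [[0,0.0003,0.03,0],[0,0.0003,0.06,0],[0,0.0003,0.08,0],[0,0.0003,0.09,0],[0,0.0003,0.09,0]],
  ],
)

```text
t: 21.65
eef_pos: [0.5948, -0.1784, 0.1838]
ee_rot: [3.141, 0.0, -0.178]
force: [0.0, -0.2, 0.6]
width: 0.0551
```

Request:
play_rows(
  targets=[
    [[0,0,0,0],[0,0,0,0],[0,0,0,0],[0,0,0,0]],
  ],
  grip=255,
)

```text
t: 22.15
eef_pos: [0.5949, -0.1785, 0.1844]
ee_rot: [-3.142, -0.001, -0.176]
force: [-1.2, 1.1, 5.9]
width: 0.035
```

Request:
play_rows(
  targets=[
    [[0,0,-0.02,0],[0,0,-0.05,0],[0,0,-0.08,0],[0,0,-0.11,0],[0,0,-0.11,0]],
  ],
)

```text
t: 22.78
eef_pos: [0.5954, -0.1786, 0.2963]
ee_rot: [-3.141, -0.005, -0.176]
force: [0.7, -0.5, -0.6]
width: 0.035
```

```bash
python3 - <<'E'
from h import *
from station import arm
s=arm.get_state();print({k:np.round(s[k],4).tolist() for k in ["t","q","eef_pos","ee_rot","width","force"]})
print(goto(T(0,31),.11,-90.62),T(0,31))
E
```

```text
{'t': 22.775, 'q': [0.0223, 0.3577, -0.2537, 0.0006, -0.9547, 1.3721], 'eef_pos': [0.5954, -0.1786, 0.2963], 'ee_rot': [-3.1411, -0.0047, -0.176], 'width': 0.035, 'force': [0.7448, -0.4581, -0.6483]}
([-0.1566, -0.3034, 0.0077], np.float64(80.53)) [0.49433545 0.14749819]
```

Request:
play_rows(
  targets=[
    [[-0.014,-0.028,0,7],[-0.03,-0.058,0,16],[-0.048,-0.092,0,25],[-0.066,-0.126,0,33],[-0.078,-0.152,0,40]],
  ],
)

```text
t: 23.4
eef_pos: [0.5436, -0.014, 0.2929]
ee_rot: [3.141, 0.001, -0.878]
force: [0.3, 0.8, -0.6]
width: 0.0347
```

Request:
play_rows(
  targets=[
    [[-0.03,-0.012,0,9],[-0.07,-0.029,0,18],[-0.11,-0.045,0,27],[-0.14,-0.058,0,36],[-0.1576,-0.0649,0,40.5]],
  ],
)

```text
t: 24.02
eef_pos: [0.4924, 0.1486, 0.2929]
ee_rot: [3.141, -0.0, -1.584]
force: [1.1, -1.0, -0.0]
width: 0.0351
```

Request:
play_rows(
  targets=[
    [[0,0,0,0],[0,0,0,0]],
  ],
)

```text
t: 24.28
eef_pos: [0.4931, 0.1469, 0.2931]
ee_rot: [3.141, -0.001, -1.58]
force: [0.2, 0.1, -0.1]
width: 0.0349
```

```bash
python3 - <<'E'
from h import *
from station import arm
s=arm.get_state();print({k:np.round(s[k],4).tolist() for k in ["t","q","eef_pos","ee_rot","width","force"]})
print(goto(T(0,31),.0115,-90.62))
p,P=grab("wrist");cv2.imwrite("pics/w7.png",cv2.resize(p[:,:,::-1],(800,600)))
E
```

```text
{'t': 24.275, 'q': [0.6716, 0.2011, -0.4891, -0.0001, -0.8816, -0.6806], 'eef_pos': [0.4931, 0.1469, 0.2931], 'ee_rot': [3.1407, -0.0006, -1.5799], 'width': 0.0349, 'force': [0.1821, 0.0978, -0.1228]}
([-0.0006, -0.0013, 0.1035], np.float64(0.1))
```

View pics/w7.png

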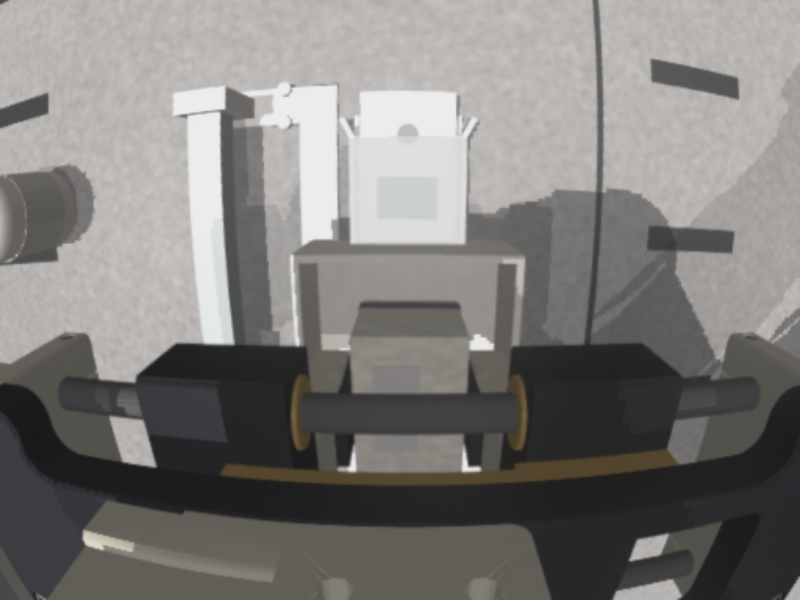

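Request:
play_rows(
  targets=[
    [[-0.0005,-0.0013,0.03,0],[-0.0005,-0.0013,0.06,0],[-0.0005,-0.0013,0.085,0],[-0.0005,-0.0013,0.098,0],[-0.0005,-0.0013,0.103,0]],
  ],
)

```text
t: 24.95
eef_pos: [0.4947, 0.1473, 0.1901]
ee_rot: [3.141, -0.001, -1.582]
force: [-0.9, -0.1, 0.2]
width: 0.0349
```

Request:
play_rows(
  targets=[
    [[0,0,0,0],[0,0,0,0],[0,0,0,0]],
  ],
  grip=120,
)

```text
t: 25.32
eef_pos: [0.4947, 0.148, 0.1914]
ee_rot: [-3.14, 0.001, -1.581]
force: [0.5, -0.0, -0.2]
width: 0.0458
```

Request:
play_rows(
  targets=[
    [[0,0,-0.03,0],[0,0,-0.07,0],[0,0,-0.11,0],[0.04,0,-0.13,0],[0.09,0,-0.15,0]],
  ],
)

```text
t: 25.95
eef_pos: [0.4934, 0.0574, 0.3422]
ee_rot: [-3.14, 0.001, -1.579]
force: [0.8, -0.6, -0.4]
width: 0.0465
```

```bash
python3 - <<'E'
from h import *
from station import arm
s=arm.get_state();print({k:np.round(s[k],4).tolist() for k in ["t","q","eef_pos","ee_rot","width","force"]})
print(goto((.6029,-.2508),.1,-2))
E
```

```text
{'t': 25.95, 'q': [0.5123, 0.1169, -0.4634, 0.0001, -0.9887, -0.5205], 'eef_pos': [0.4934, 0.0574, 0.3422], 'ee_rot': [-3.1399, 0.0009, -1.579], 'width': 0.0465, 'force': [0.8133, -0.5727, -0.4126]}
([0.3074, -0.1119, 0.064], np.float64(-88.47))
```

Request:
play_rows(
  targets=[
    [[0.03,-0.011,0,-9],[0.06,-0.022,0,-18],[0.09,-0.033,0,-27],[0.12,-0.044,0,-36],[0.15,-0.055,0,-44]],
  ],
  grip=95,
)

```text
t: 26.58
eef_pos: [0.5472, -0.0937, 0.3412]
ee_rot: [-3.141, -0.001, -0.808]
force: [-0.4, 0.7, 0.0]
width: 0.0554
```

Request:
play_rows(
  targets=[
    [[0.03,0.013,0,-9],[0.06,0.027,0,-18],[0.1,0.045,0.02,-27],[0.13,0.058,0.04,-36],[0.1525,0.068,0.06,-44.5]],
  ],
)

```text
t: 27.2
eef_pos: [0.6027, -0.2517, 0.2804]
ee_rot: [3.141, -0.001, -0.032]
force: [-0.3, 0.1, -0.1]
width: 0.0552
```

Request:
play_rows(
  targets=[
    [[0,0,0,0],[0,0,0,0]],
  ],
)

```text
t: 27.45
eef_pos: [0.6024, -0.2501, 0.2811]
ee_rot: [3.142, -0.0, -0.038]
force: [0.1, 0.3, 0.7]
width: 0.0551
```

```bash
python3 - <<'E'
from h import *
print(goto((.6029,-.2508),.006,-2))
p,P=boxes()
E
```

```text
([0.0005, 0.0007, 0.097], np.float64(-0.2))
px [640 227] c [ 648.  -374.9] size [35.8 55.9] long axis deg -10.0 S 2.0 z 0.0407
px [129 287] c [626.2 -91. ] size [56.9 36.8] long axis deg 44.9 S 98.0 z 0.0407
px [410 316] c [ 603.1 -251.1] size [35.1 56.7] long axis deg -2.0 S 16.0 z 0.0407
px [434 465] c [ 511.7 -260.2] size [ 7.5 55.1] long axis deg -89.6 S 114.0 z 0.0404
```

Request:
play_rows(
  targets=[
    [[0.0005,0.001,0.03,0],[0.0005,0.001,0.06,0],[0.0005,0.001,0.085,0],[0.0005,0.001,0.097,0],[0.0005,0.001,0.097,0]],
  ],
)

```text
t: 28.12
eef_pos: [0.603, -0.2508, 0.1839]
ee_rot: [3.142, 0.0, -0.036]
force: [0.5, -0.9, 0.3]
width: 0.0548
```

Request:
play_rows(
  targets=[
    [[0,0,0,0],[0,0,0,0],[0,0,0,0],[0,0,0,0]],
  ],
  grip=255,
)

```text
t: 28.62
eef_pos: [0.6032, -0.2513, 0.1846]
ee_rot: [3.141, -0.001, -0.036]
force: [-0.3, 1.0, 5.2]
width: 0.0346
```

Request:
play_rows(
  targets=[
    [[0,0,-0.02,0],[0,0,-0.05,0],[0,0,-0.09,0],[0,0,-0.12,0],[0,0,-0.12,0]],
  ],
)

```text
t: 29.25
eef_pos: [0.6036, -0.2515, 0.3067]
ee_rot: [3.141, -0.005, -0.036]
force: [1.0, 0.1, -0.4]
width: 0.035
```

```bash
python3 - <<'E'
from h import *
print(goto(T(0,90),.12,-90.62))
E
```

```text
([-0.1252, -0.4538, 0.0076], np.float64(88.53))
```

Request:
play_rows(
  targets=[
    [[-0.006,-0.02,0,0],[-0.016,-0.05,0,0],[-0.026,-0.09,0,0],[-0.034,-0.12,0,0],[-0.04,-0.15,0,0]],
  ],
)

```text
t: 29.88
eef_pos: [0.5672, -0.0983, 0.3025]
ee_rot: [3.142, 0.002, -0.036]
force: [0.8, 0.1, -0.4]
width: 0.035
```

Request:
play_rows(
  targets=[
    [[-0.008,-0.03,0,9],[-0.016,-0.06,0,18],[-0.025,-0.09,0,27],[-0.034,-0.12,0,36],[-0.043,-0.152,0,44]],
  ],
)

```text
t: 30.5
eef_pos: [0.5297, 0.0547, 0.3025]
ee_rot: [3.14, 0.001, -0.809]
force: [-0.6, 0.5, -0.6]
width: 0.0352
```

Request:
play_rows(
  targets=[
    [[-0.03,-0.018,0,9],[-0.06,-0.036,0,18],[-0.09,-0.054,0,27],[-0.12,-0.07,0,36],[-0.136,-0.08,0,44.5]],
  ],
)

```text
t: 31.12
eef_pos: [0.4928, 0.2085, 0.3026]
ee_rot: [3.14, -0.001, -1.585]
force: [0.8, -0.2, -1.0]
width: 0.0347
```

Request:
play_rows(
  targets=[
    [[0,0,0,0],[0,0,0,0]],
  ],
)

```text
t: 31.38
eef_pos: [0.4937, 0.2067, 0.303]
ee_rot: [3.14, -0.001, -1.578]
force: [-0.2, 0.7, -0.3]
width: 0.035
```

```bash
cat >> h.py <<'E'
def intray(P):
    a=np.radians(YAW);c,s=np.cos(a),np.sin(a);d=P[...,:2]-O
    X=(c*d[...,0]+s*d[...,1])*1e3;Y=(-s*d[...,0]+c*d[...,1])*1e3;Z=P[...,2]*1e3
    m=(abs(X)<52)&(Y>1)&(Y<262)&(Z>36)&(Z<58)
    N,l,st,_=cv2.connectedComponentsWithStats(m.astype(np.uint8))
    for i in range(1,N):
        if st[i,4]>150:
            k=l==i;print("in tray: x",np.round(np.percentile(X[k],[1,99]),1),"y",np.round(np.percentile(Y[k],[1,99]),1),"z",np.round(np.percentile(Z[k],[5,50,99]),1))
E
python3 - <<'E'
from h import *
print(goto(T(0,90),.0115,-90.62))
p,P=grab("wrist");intray(P)
E
```

```text
([0.0001, -0.0014, 0.1134], np.float64(0.18))
in tray: x [-16.5  17.9] y [ 4.8 59.2] z [43.6 44.8 46.4]
```

Request:
play_rows(
  targets=[
    [[-0.0015,-0.0014,0.03,0],[-0.0015,-0.0014,0.06,0],[-0.0015,-0.0014,0.09,0],[-0.0015,-0.0014,0.107,0],[-0.0015,-0.0014,0.113,0]],
  ],
)

```text
t: 32.05
eef_pos: [0.4955, 0.2075, 0.1895]
ee_rot: [3.14, -0.002, -1.581]
force: [-0.5, -0.6, -0.2]
width: 0.0348
```

Request:
play_rows(
  targets=[
    [[0,0,0,0],[0,0,0,0],[0,0,0,0]],
  ],
  grip=120,
)

```text
t: 32.42
eef_pos: [0.4959, 0.2086, 0.1915]
ee_rot: [-3.14, 0.001, -1.581]
force: [-0.7, 0.1, -0.2]
width: 0.0462
```

Request:
play_rows(
  targets=[
    [[0,0,-0.03,0],[0,0,-0.07,0],[0,0,-0.11,0],[0.04,0,-0.13,0],[0.09,0,-0.15,0]],
  ],
)

```text
t: 33.05
eef_pos: [0.4946, 0.1181, 0.3422]
ee_rot: [-3.14, 0.001, -1.579]
force: [0.3, -0.0, 0.9]
width: 0.0465
```

```bash
python3 - <<'E'
from h import *
print(goto((.648,-.375),.1,-10))
E
```

```text
([0.4919, -0.1574, 0.0638], np.float64(-80.48))
```

Request:
play_rows(
  targets=[
    [[0.03,-0.01,0,0],[0.075,-0.024,0,0],[0.12,-0.038,0,0],[0.16,-0.051,0,0],[0.2,-0.064,0,0]],
  ],
  grip=95,
)

```text
t: 33.67
eef_pos: [0.5569, -0.0836, 0.3414]
ee_rot: [-3.14, 0.0, -1.581]
force: [1.0, 0.8, 1.0]
width: 0.0552
```

Request:
play_rows(
  targets=[
    [[0.03,-0.01,0,-8],[0.06,-0.02,0,-16],[0.09,-0.03,0,-24],[0.12,-0.039,0,-32],[0.146,-0.047,0,-40]],
  ],
)

```text
t: 34.3
eef_pos: [0.6023, -0.2297, 0.3411]
ee_rot: [-3.141, -0.0, -0.879]
force: [0.3, -0.3, 0.6]
width: 0.0551
```

Request:
play_rows(
  targets=[
    [[0.03,0.012,0,-9],[0.06,0.025,0,-18],[0.1,0.042,0.02,-27],[0.13,0.054,0.04,-36],[0.1414,0.0587,0.06,-40.5]],
  ],
)

```text
t: 34.92
eef_pos: [0.6466, -0.377, 0.28]
ee_rot: [3.141, -0.0, -0.174]
force: [0.2, 0.1, -0.4]
width: 0.0549
```

Request:
play_rows(
  targets=[
    [[0,0,0,0],[0,0,0,0]],
  ],
)

```text
t: 35.17
eef_pos: [0.6468, -0.3748, 0.2818]
ee_rot: [3.141, -0.001, -0.178]
force: [-0.6, -0.1, 0.2]
width: 0.055
```

```bash
python3 - <<'E'
from h import *
print(goto((.648,-.375),.006,-10))
p,P=boxes()
E
```

```text
([0.0012, -0.0, 0.0977], np.float64(-0.17))
px [410 315] c [ 647.8 -375.6] size [35.2 56.5] long axis deg -9.9 S 16.0 z 0.0407
```

Request:
play_rows(
  targets=[
    [[0.001,0.0005,0.03,0],[0.001,0.0005,0.06,0],[0.001,0.0005,0.085,0],[0.001,0.0005,0.098,0],[0.001,0.0005,0.098,0]],
  ],
)

```text
t: 35.85
eef_pos: [0.6476, -0.3754, 0.1828]
ee_rot: [3.142, 0.0, -0.176]
force: [-0.2, 0.3, -0.5]
width: 0.0546
```

Request:
play_rows(
  targets=[
    [[0,0,0,0],[0,0,0,0],[0,0,0,0],[0,0,0,0]],
  ],
  grip=255,
)

```text
t: 36.35
eef_pos: [0.6478, -0.3759, 0.1837]
ee_rot: [3.141, -0.001, -0.176]
force: [-0.9, 1.5, 5.7]
width: 0.0349
```

Request:
play_rows(
  targets=[
    [[0,0,-0.02,0],[0,0,-0.05,0],[0,0,-0.09,0],[0,0,-0.12,0],[0,0,-0.12,0]],
  ],
)

```text
t: 36.98
eef_pos: [0.6482, -0.3762, 0.3075]
ee_rot: [3.14, -0.006, -0.176]
force: [-0.6, 0.2, -1.5]
width: 0.0347
```

```bash
python3 - <<'E'
from h import *
print(goto(T(0,163),.13,-0.62))
E
```

```text
([-0.2648, -0.6189, -0.0031], np.float64(-9.46))
```

Request:
play_rows(
  targets=[
    [[-0.012,-0.028,0,0],[-0.03,-0.07,0,0],[-0.05,-0.116,0,0],[-0.07,-0.162,0,0],[-0.088,-0.206,0,0]],
  ],
)

```text
t: 37.6
eef_pos: [0.5961, -0.1561, 0.3025]
ee_rot: [-3.142, 0.001, -0.176]
force: [0.8, 0.5, -1.2]
width: 0.0347
```

Request:
play_rows(
  targets=[
    [[-0.018,-0.042,0,0],[-0.036,-0.084,0,0],[-0.054,-0.126,0,0],[-0.071,-0.166,0,0],[-0.088,-0.206,0,0]],
  ],
)

```text
t: 38.22
eef_pos: [0.5457, 0.0619, 0.3027]
ee_rot: [3.141, 0.0, -0.176]
force: [0.1, 0.7, -0.6]
width: 0.035
```

Request:
play_rows(
  targets=[
    [[-0.02,-0.046,0,0],[-0.04,-0.092,0,-3],[-0.06,-0.138,0,-6],[-0.078,-0.18,0,-9],[-0.088,-0.206,0,-9.5]],
  ],
)

```text
t: 38.85
eef_pos: [0.495, 0.2807, 0.3027]
ee_rot: [3.141, 0.0, -0.008]
force: [0.2, 0.2, -0.9]
width: 0.035
```

Request:
play_rows(
  targets=[
    [[0,0,0,0],[0,0,0,0]],
  ],
)

```text
t: 39.1
eef_pos: [0.4957, 0.2784, 0.3024]
ee_rot: [3.141, 0.001, -0.01]
force: [0.6, -0.1, -0.3]
width: 0.0348
```

```bash
python3 - <<'E'
from h import *
print(goto(T(0,163),.0115,-0.62))
p,P=grab("wrist");intray(P)
p,P=grab("top");intray(P)
cv2.imwrite("pics/w8.png",cv2.resize(cams.grab_frame("wrist")[0][:,:,::-1],(800,600))) if 0 else None
E
```

```text
([0.0002, -0.0012, 0.1128], np.float64(0.02))
in tray: x [-20.1  51.4] y [231.4 232.6] z [37.1 47.3 57.8]
in tray: x [-16.5  18.6] y [  5.  120.2] z [40.5 44.6 46.2]
in tray: x [-19.2  14.7] y [  3.2 112. ] z [38.5 43.2 48.6]
```

Request:
play_rows(
  targets=[
    [[0,-0.0032,0.03,0],[0,-0.0032,0.06,0],[0,-0.0032,0.09,0],[0,-0.0032,0.107,0],[0,-0.0032,0.112,0]],
  ],
)

```text
t: 39.83
eef_pos: [0.496, 0.2809, 0.1896]
ee_rot: [3.14, 0.001, -0.012]
force: [0.6, -0.3, -1.2]
width: 0.035
```

Request:
play_rows(
  targets=[
    [[0,0,0,0],[0,0,0,0],[0,0,0,0]],
  ],
  grip=138,
)

```text
t: 40.2
eef_pos: [0.4962, 0.2822, 0.1915]
ee_rot: [-3.14, -0.001, -0.01]
force: [-0.5, -0.1, -0.7]
width: 0.0401
```

Request:
play_rows(
  targets=[
    [[0,0,-0.03,0],[0,0,-0.07,0],[0,0,-0.08,9],[0,-0.01,-0.08,18],[0,-0.036,-0.08,27]],
  ],
)

```text
t: 40.83
eef_pos: [0.4963, 0.3177, 0.2718]
ee_rot: [-3.14, -0.0, -0.488]
force: [0.2, -0.4, -0.3]
width: 0.0405
```

Request:
play_rows(
  targets=[
    [[0,0,0,9],[0,0,0,18],[0,0,0,27],[0,0,0,36],[0,0,0,45]],
  ],
  grip=255,
)

```text
t: 41.45
eef_pos: [0.4963, 0.3181, 0.2712]
ee_rot: [-3.141, 0.0, -1.272]
force: [0.8, 0.3, 0.5]
width: 0.0011
```

Request:
play_rows(
  targets=[
    [[0,0,0,9],[0,0,0,18],[0,0,0,18]],
  ],
)

```text
t: 41.82
eef_pos: [0.4963, 0.3181, 0.2712]
ee_rot: [-3.141, 0.001, -1.58]
force: [0.4, -0.1, 0.8]
width: 0.0008
```

```bash
python3 - <<'E'
from h import *
print(goto(T(0,201),.012,-90.62),goto(T(0,170),.012,-90.62))
p,P=grab("wrist");intray(P)
cv2.imwrite("pics/w8.png",cv2.resize(p[:,:,::-1],(800,600)))
E
```

```text
([0.0007, 0.0001, 0.0811], np.float64(0.09)) ([0.0317, 0.0002, 0.081], np.float64(0.09))
in tray: x [-16.1  18. ] y [48.1 60.5] z [39.  44.4 46.4]
in tray: x [-16.7  17.7] y [ 64.8 120.2] z [43.5 44.7 46.4]
in tray: x [-27.9  26.8] y [146.8 181.2] z [43.5 44.7 46.3]
```

View pics/w8.png

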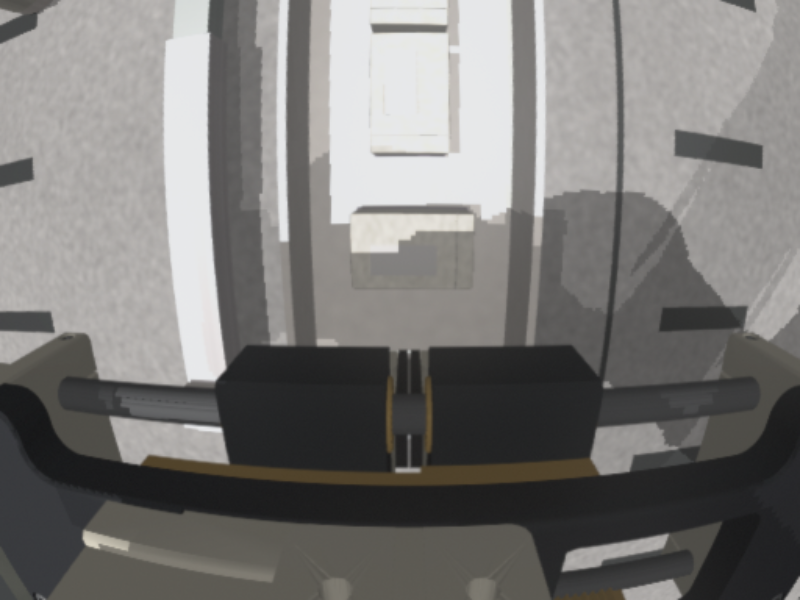

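Request:
play_rows(
  targets=[
    [[0,0,0.03,0],[0,0,0.06,0],[0,0,0.076,0],[0,0,0.08,0],[0,0,0.08,0]],
  ],
)

```text
t: 42.5
eef_pos: [0.4966, 0.3183, 0.1912]
ee_rot: [-3.141, 0.0, -1.58]
force: [-0.2, -0.0, -0.5]
width: 0.0003
```

Request:
play_rows(
  targets=[
    [[0.007,0,0,0],[0.014,0,0,0],[0.021,0,0,0],[0.028,0,0,0],[0.033,0,0,0]],
  ],
)

```text
t: 43.12
eef_pos: [0.496, 0.2846, 0.1908]
ee_rot: [-3.141, 0.0, -1.581]
force: [0.6, 0.8, 0.3]
width: 0.0005
```

Request:
play_rows(
  targets=[
    [[-0.01,0,0,0],[-0.01,0,-0.04,0],[-0.01,0,-0.09,0],[0,0,-0.13,0],[0.04,0,-0.15,0]],
  ],
)

```text
t: 43.75
eef_pos: [0.4961, 0.2467, 0.343]
ee_rot: [-3.139, 0.002, -1.579]
force: [-0.1, 0.0, -0.6]
width: 0.0004
```

Request:
play_rows(
  targets=[
    [[0.04,0.005,0,0],[0.09,0.01,0,0],[0.14,0.015,0,0],[0.18,0.02,0,0],[0.22,0.02,0,0]],
  ],
  grip=95,
)

```text
t: 44.38
eef_pos: [0.473, 0.0244, 0.3408]
ee_rot: [-3.142, 0.0, -1.581]
force: [0.8, -0.1, 0.3]
width: 0.0449
```

```bash
python3 - <<'E'
from h import *
p,P=boxes("top");intray(P)
print(goto((.467,-.408),.1,7))
E
```

```text
px [373 275] c [622.8 -90.7] size [55.9 34.2] long axis deg 43.6 S 46.5 z 0.0398
px [453 332] c [ 494.6 -260.9] size [54.5 34. ] long axis deg 88.4 S 113.0 z 0.0398
px [521 343] c [ 464.5 -408.1] size [55.1 35.6] long axis deg 8.3 S 3.0 z 0.0403
([0.4297, 0.0007, 0.0629], np.float64(-97.61))
```

Request:
play_rows(
  targets=[
    [[0.02,0,0,-4],[0.05,0,0,-11],[0.08,0,0,-18],[0.11,0,0,-25],[0.14,0,0,-30]],
  ],
)

```text
t: 45.05
eef_pos: [0.4721, -0.1152, 0.3407]
ee_rot: [3.141, 0.0, -1.054]
force: [-0.2, -0.7, 1.3]
width: 0.0552
```

Request:
play_rows(
  targets=[
    [[0.026,0.015,0,-9],[0.052,0.03,0,-18],[0.078,0.045,0,-27],[0.104,0.06,0,-36],[0.13,0.075,0,-45]],
  ],
)

```text
t: 45.68
eef_pos: [0.4707, -0.2654, 0.3405]
ee_rot: [3.141, 0.0, -0.267]
force: [-0.1, 0.4, 0.7]
width: 0.055
```

Request:
play_rows(
  targets=[
    [[0.008,0.03,0,-7],[0.016,0.06,0.01,-14],[0.024,0.09,0.02,-20],[0.031,0.12,0.04,-22.6],[0.0353,0.1355,0.06,-22.6]],
  ],
)

```text
t: 46.3
eef_pos: [0.4682, -0.4058, 0.2796]
ee_rot: [-3.142, 0.0, 0.121]
force: [0.4, 0.2, -0.4]
width: 0.0552
```

Request:
play_rows(
  targets=[
    [[0,0,0,0],[0,0,0,0]],
  ],
)

```text
t: 46.55
eef_pos: [0.4682, -0.4043, 0.2808]
ee_rot: [3.142, 0.0, 0.122]
force: [0.6, 0.6, -0.1]
width: 0.0551
```

```bash
python3 - <<'E'
from h import *
p,P=boxes()
print(goto((.467,-.408),.006,7))
p,P=grab("top");intray(P)
E
```

```text
px [153 237] c [ 496.7 -260.5] size [35.6 56.9] long axis deg -88.9 S 133.0 z 0.0407
px [415 320] c [ 467.6 -407.9] size [56.6 35.2] long axis deg 7.6 S 15.0 z 0.0406
([-0.0019, 0.0036, 0.0972], np.float64(0.03))
in tray: x [-30.3  23. ] y [  5.  155.4] z [39.1 43.1 48.6]
```

Request:
play_rows(
  targets=[
    [[-0.001,0.0036,0.03,-0.6],[-0.001,0.0036,0.06,-0.6],[-0.001,0.0036,0.085,-0.6],[-0.001,0.0036,0.097,-0.6],[-0.001,0.0036,0.097,-0.6]],
  ],
)

```text
t: 47.28
eef_pos: [0.4675, -0.4081, 0.1837]
ee_rot: [-3.141, 0.0, 0.133]
force: [0.4, -1.3, 0.6]
width: 0.0549
```

Request:
play_rows(
  targets=[
    [[0,0,0,0],[0,0,0,0],[0,0,0,0],[0,0,0,0]],
  ],
  grip=255,
)

```text
t: 47.78
eef_pos: [0.4676, -0.4086, 0.1846]
ee_rot: [3.141, -0.001, 0.133]
force: [-0.3, 1.6, 6.2]
width: 0.0347
```

Request:
play_rows(
  targets=[
    [[0,0,-0.02,0],[0,0,-0.05,0],[0,0,-0.09,0],[0,0,-0.13,0],[0,0,-0.13,0]],
  ],
)

```text
t: 48.4
eef_pos: [0.4681, -0.409, 0.3174]
ee_rot: [3.138, -0.005, 0.133]
force: [-0.2, 0.5, -1.6]
width: 0.0349
```

```bash
python3 - <<'E'
from h import *
print(goto(T(0,196),.13,-90.62))
E
```

```text
([0.1234, -0.7114, 0.0072], np.float64(98.24))
```

Request:
play_rows(
  targets=[
    [[0.004,-0.024,0,0],[0.01,-0.06,0,0],[0.017,-0.1,0,0],[0.024,-0.14,0,0],[0.031,-0.178,0,0]],
  ],
)

```text
t: 49.02
eef_pos: [0.474, -0.2266, 0.3128]
ee_rot: [-3.141, 0.001, 0.132]
force: [1.6, -0.2, -0.3]
width: 0.0348
```

Request:
play_rows(
  targets=[
    [[0.006,-0.036,0,0],[0.012,-0.072,0,0],[0.018,-0.108,0,0],[0.024,-0.144,0,0],[0.031,-0.178,0,0]],
  ],
)

```text
t: 49.65
eef_pos: [0.4811, -0.0463, 0.3129]
ee_rot: [-3.141, 0.001, 0.133]
force: [0.9, -0.4, -1.5]
width: 0.035
```

Request:
play_rows(
  targets=[
    [[0.006,-0.036,0,9],[0.012,-0.072,0,18],[0.018,-0.108,0,27],[0.024,-0.144,0,36],[0.031,-0.178,0,45]],
  ],
)

```text
t: 50.28
eef_pos: [0.4884, 0.1342, 0.3129]
ee_rot: [3.141, 0.001, -0.658]
force: [0.4, -1.2, -0.6]
width: 0.0348
```

Request:
play_rows(
  targets=[
    [[-0.021,-0.03,0,9],[-0.042,-0.06,0,18],[-0.063,-0.09,0,27],[-0.084,-0.12,0,36],[-0.104,-0.1478,0,45]],
  ],
)

```text
t: 50.9
eef_pos: [0.4956, 0.3147, 0.3126]
ee_rot: [3.14, -0.001, -1.443]
force: [0.7, -1.1, 0.4]
width: 0.0348
```

Request:
play_rows(
  targets=[
    [[0,0,0,8.2],[0,0,0,8.2],[0,0,0,8.2]],
  ],
)

```text
t: 51.28
eef_pos: [0.4958, 0.3132, 0.3132]
ee_rot: [3.141, -0.001, -1.579]
force: [0.2, 0.1, -1.1]
width: 0.0346
```

```bash
python3 - <<'E'
from h import *
print(goto(T(0,196),.0115,-90.62))
p,P=grab("wrist");intray(P)
cv2.imwrite("pics/w9.png",cv2.resize(p[:,:,::-1],(800,600)))
E
```

```text
([0.0007, -0.0004, 0.1236], np.float64(0.18))
in tray: x [-16.4  17.8] y [26.7 60.3] z [41.7 44.6 46.5]
in tray: x [-16.6  17.3] y [ 64.5 120.1] z [43.5 44.7 46.4]
in tray: x [-28.2  26.5] y [122.6 156.4] z [43.6 44.8 46.3]
```

View pics/w9.png

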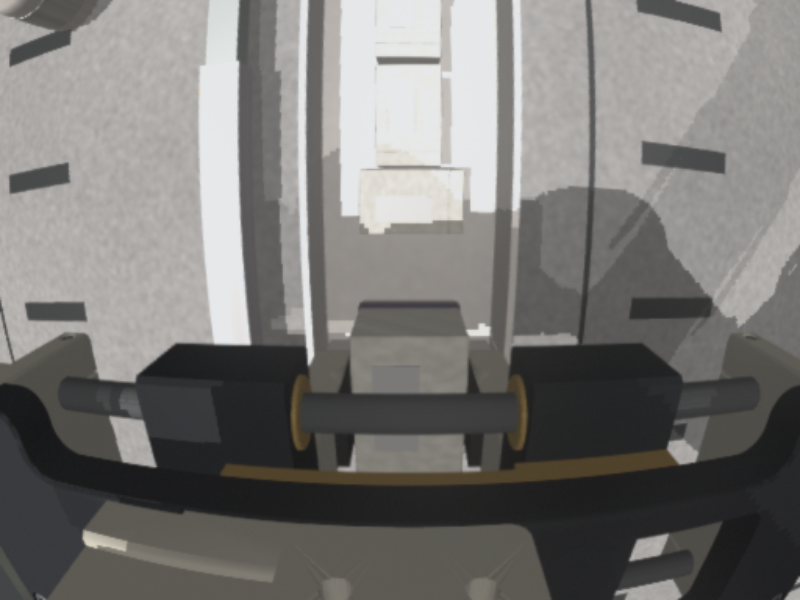

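Request:
play_rows(
  targets=[
    [[0.0025,-0.0008,0.03,0],[0.0025,-0.0008,0.06,0],[0.0025,-0.0008,0.09,0],[0.0025,-0.0008,0.115,0],[0.0025,-0.0008,0.123,0]],
  ],
)

```text
t: 51.95
eef_pos: [0.4965, 0.3104, 0.1893]
ee_rot: [3.14, -0.002, -1.581]
force: [0.1, 0.1, 0.1]
width: 0.0348
```

Request:
play_rows(
  targets=[
    [[0,0,0,0],[0,0,0,0],[0,0,0,0]],
  ],
  grip=125,
)

```text
t: 52.32
eef_pos: [0.497, 0.3115, 0.1918]
ee_rot: [-3.14, 0.001, -1.581]
force: [0.3, 1.3, -0.8]
width: 0.0449
```

Request:
play_rows(
  targets=[
    [[0,0,-0.03,0],[0,0,-0.07,0],[0,0,-0.11,0],[0,0,-0.16,0],[0,0,-0.2,0]],
  ],
)

```text
t: 52.95
eef_pos: [0.4966, 0.311, 0.3938]
ee_rot: [-3.14, 0.002, -1.581]
force: [0.6, 0.3, -0.0]
width: 0.0442
```

Request:
play_rows(
  targets=[
    [[-0.03,0.03,0,0],[-0.06,0.06,0,0],[-0.09,0.09,0,0],[-0.12,0.12,0,0],[-0.12,0.12,0,0]],
  ],
)

```text
t: 53.58
eef_pos: [0.3762, 0.434, 0.3914]
ee_rot: [-3.141, 0.001, -1.578]
force: [-0.3, -0.3, -0.0]
width: 0.0447
```

```bash
python3 - <<'E'
from h import *
from station import arm
s=arm.get_state();print({k:np.round(s[k],4).tolist() for k in ["t","eef_pos","width","force"]})
p,P=grab("wrist");intray(P);A=cv2.resize(p[:,:,::-1],(512,384))
p,P=grab("top");intray(P);B=p[150:260,70:230][:,:,::-1]
# logger in pocket, side camera
p,Q=grab("side")
cv2.imwrite("pics/w10.png",A);cv2.imwrite("pics/f.png",np.hstack([cv2.resize(B,(400,300),interpolation=cv2.INTER_CUBIC),cv2.resize(p[60:180,170:330][:,:,::-1],(400,300),interpolation=cv2.INTER_CUBIC)]))
d=P[...,:2]-O;a=np.radians(YAW);X=(np.cos(a)*d[...,0]+np.sin(a)*d[...,1])*1e3;Y=(-np.sin(a)*d[...,0]+np.cos(a)*d[...,1])*1e3;Z=P[...,2]*1e3
k=(abs(X)<20)&(Y<-60)&(Y>-110)&(Z>7)&(Z<25);print("logger rear Y",np.percentile(Y[k],[1,5,50]) if k.any() else None)
boxes("top")
E
```

```text
{'t': 53.575, 'eef_pos': [0.3762, 0.434, 0.3914], 'width': 0.0447, 'force': [-0.2818, -0.3391, -0.0194]}
in tray: x [-29.1  26. ] y [107.3 157.1] z [40.9 44.6 46.6]
in tray: x [-17.3  17.6] y [167.6 222.6] z [42.  44.7 46.5]
in tray: x [-30.3  22.9] y [  3.9 155.1] z [39.3 43.4 49.2]
in tray: x [-19.9  14.2] y [165.  221.8] z [38.2 43.5 49.6]
logger rear Y [-87.66906722 -87.54264925 -73.6895888 ]
px [373 275] c [622.6 -90.6] size [56.  34.1] long axis deg 43.8 S 47.0 z 0.0396
px [453 332] c [ 494.5 -260.8] size [54.6 33.9] long axis deg 88.6 S 114.0 z 0.0406
```

View pics/f.png

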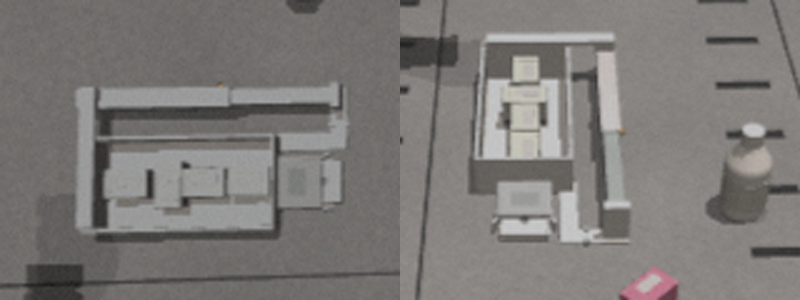

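The last picture shows all four cartons flat in the tray, the pin out beside the extended sleeve, and the logger home in the pocket. The robot is clear, so I'm handing in.

```bash
python3 -c "
from station import job_done;print(job_done())"
```

```text
the job is handed in; nothing more can be done
None
```

The job is handed in, done in the order you asked and at about 54 s on the robot's clock.

- **Rail:** I pinched the pin flush (24 mm grip) and slid the sleeve to the next hole. The pin is visible standing out again. It held against a 16 N pull, and the stop face measured about y 231 mm (230 expected).
- **Logger:** it was set into the pocket and pushed to the end wall, where the push force rose to about 33 N. The top camera put its rear end at y -88 mm against -90 nominal, within the camera's resolution.
- **Cartons:** there were four. All lie flat in the tray with their tops at about 44.7 mm, under the 52 mm rim, between y 3 and 223 mm. I pushed the third one toward the fixed end to make room for the fourth.
- **Disturbances:** one carton was knocked aside before I reached it, so I located it again. I saw no slip from a slackened grip.
- **Left alone:** I never gripped or touched the bottle, label roll, vial box, or the pink and green look-alikes. The last check measured only the look-alikes, which had not moved. The bottle was visible in the final picture; the label roll and vial box were not re-checked.

The top camera reads about 4 mm off in x compared with the wrist camera. I used the wrist values, and no check failed.

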